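# Gauge the guide bushes and set up the good ones under the microscope

### The arm

A 7-joint arm with a two-finger parallel gripper is mounted at the origin on the work surface. World frame = base frame: x ahead of the robot, y to its left, z up, the work surface at z = 0. Lengths are in m, angles in rad, forces in N, time in s.
With the tool pointing down it reaches from about 0.425 to 1.025 m from the base axis. Payload 9.4 kg.
Tool frame: the origin (TCP) lies on the centre line of the jaws, within the pads' length; the fingertips stand 25 mm ahead of it and the grasp point (between the pads) lies 6 mm ahead of it; z points along the fingers, y is the line along which they close (so a half turn about z gives the same grasp; the last joint's range is limited). The gripper opens to 85 mm and grips with 20 to 120 N. Pads are 22 mm wide; open, the fingers measure 114 mm over their backs; the gripper's body (76 mm by 85 mm) begins 54 mm behind the grasp point. The pads swing forward as they close: fully open they stand 13 mm farther back than shut.
Start: joints at [-1.281, 0.599, -0.003, 1.599, 0.002, 0.943, -0.08], TCP at [0.26, 0.677, 0.222] pointing down, gripper open.
Joint ranges: [-2.57, 2.57], [-0.35, 1.97], [-1.29, 1.29], [0.11, 2.56], [-1.05, 4.19], [0.11, 1.86], [-2.63, 2.63]. Speed limits (rad/s): [2.22, 2.22, 3.01, 3.01, 3.14, 3.14, 3.14].

### API

Orientations are given as a unit quaternion [w, x, y, z].
In Python, from cell import r, viewer gives the robot as it stands.
- The arm moves only by the tool servo_tool, never from a script. Its arguments are lists of equal length, an entry for each row: "turn": the turn, a rotation vector about the tool's x, y, z normalised to -1 to 1, where 1 is 45 degrees, a list of three; "dp": the shift along the tool's x, y, z normalised to -1 to 1, where 1 is 0.15 m, a list of three; "grip": the opening, from -1 (shut) to 1 (fully open). In form: {"turn": [[ax, ay, az], ...], "dp": [[dx, dy, dz], ...], "grip": [grip, ...]}. A call has 1 to 10 rows; each row is the pose to reach, as a shift and turn from the pose commanded when the call began, along the tool's axes at that moment; what a row does not reach only later rows make up. A row lasts 1/12 s, in which the tool goes at most 41.7 mm and 7.16 degrees, less where a joint would pass 70% of its speed; a pose out of reach is approached as far as the arm can. A call with a number of a shift or a turn outside -1 to 1 is refused whole. A call with a gripper value outside its range is refused whole. The fingers move at their own pace and stop on an object; "newtons" is the grip in N (left out, the last holds). Time passes only in rows, so rows that repeat a pose let the fingers close. It gives the time, the measured TCP pose, the force, the opening and the grip force at its end, in the units of the state.
- r.sense(): the state, without advancing time (a new reading comes with each control period).
- viewer.grab_frame(name): name is "scene" or "top" or "wrist"; returns a dict with "pixels" (480x640x3 uint8, red, green, blue), "fx", "fy", "cx", "cy" (pixels), "R" (3x3) and "t" (3): a world point X has camera coordinates R X + t; the wrist camera has in their place "mount" (4x4, takes a point from camera to tool coordinates, whose origin is the TCP and whose axes are the flange's). Camera axes: x right, y down, z forward; pixel columns grow to the right and rows downward; lengths in m; the calibration is good to about 2 mm. A picture is of the moment at which its call begins: read the wrist's pose just before it. There is no depth.
- r.hand_in(): hands the job in; it is judged then, once.
The state is a dict: "t": time; "joints": joint angles; "dq": joint speeds; "tau": joint torques, N m; "ee_pos": TCP position; "tcp_rot": TCP orientation; "wrist_force": force on the tool from outside, world axes, zero at the start; "wrist_torque": the same for the moment, N m; "grip_width": finger opening in m; "grip_force": force on a finger pad.
Only numpy, scipy, OpenCV 4.12 (cv2) and the standard library are available. Lean on these libraries where they do the work, as an engineer would, in place of code of your own. Each camera call takes 0.05 s, during which the arm holds its last target. There are 200 camera calls.

### The job

Try the loose square bushes one at a time on the stepped gauge pin, working from the longest to the shortest: slide each on as far as it will go - it fits if its end meets the big collar and is tight if it stops at the step - then lay the tight ones flat in the white tray, and push those that fit square and flush along the long bar of the fence, the longest of them hard into the corner and the next, if there is one, butted end to end against it. Finish by swinging the microscope round so that its lens is straight over the middle of the bush in the corner, and leave the other things on the slab where they lie.

Things in the scene. Friction and masses are not known exactly. Their poses are not given: they have to be found in the camera images.
- bush_a: Loose square guide bush of plain steel, 24 x 24 mm in section and 52 mm long, lying flat, with a round bore right through its length (lengths 52, 44, 36, 28 mm; not all are there in every start). Whether its bore takes the thick part of the pin is found only by trying. Origin at the centre of the block; x along the bore.
- bush_b: Loose square guide bush of plain steel, 24 x 24 mm in section and 44 mm long, lying flat, with a round bore right through its length (lengths 52, 44, 36, 28 mm; not all are there in every start). Whether its bore takes the thick part of the pin is found only by trying. Origin at the centre of the block; x along the bore.
- bush_c: Loose square guide bush of plain steel, 24 x 24 mm in section and 36 mm long, lying flat, with a round bore right through its length (lengths 52, 44, 36, 28 mm; not all are there in every start). Whether its bore takes the thick part of the pin is found only by trying. Origin at the centre of the block; x along the bore.
- bush_d: Loose square guide bush of plain steel, 24 x 24 mm in section and 28 mm long, lying flat, with a round bore right through its length (lengths 52, 44, 36, 28 mm; not all are there in every start). Whether its bore takes the thick part of the pin is found only by trying. Origin at the centre of the block; x along the bore.
- gauge: Fixed level gauge pin on a dark stand. Origin on the slab, x along the pin towards the collar, z up; the pin axis is 60 mm up. Along x: tip -52 mm, nose 8 mm thick to -30 (the step), thick part 13 mm to -12, then the collar, 22 mm across, to +20. A fitting bush slides on to the collar face, a tight one stops at the step. Behind: block 40 wide, 82 high; base 70 wide, 12 high, x -28 to 72.
- shoulder (a point): Centre of the collar's face on the pin axis, 60 mm above the slab; axes as gauge.
- tray: Fixed shallow white plastic tray for tight bushes, 160 x 110 mm outside (x, y), walls 4 mm thick and 22 mm high. Origin at the centre of its underside; the inner floor is 4 mm up.
- stand: Fixed microscope stand with L fence, bars 16 mm high, 12 thick. Origin at the inside corner of the fence on the slab. Long bar along -y, 160 mm, its face at x = 0; short bar along -x, 62 mm, its face at y = 0. Bushes lie at x < 0, y < 0, their length along the long bar. Column at x 138, y -30 mm, 26 thick, top 223 up, on a black foot 110 x 130, 18 high.
- swivel (a joint): Swivel of the microscope's arm about the column, rad; stiff, stays where it is left. At 0 the arm points along the stand's -x axis; it grows as the lens swings towards the stand's +y side (clockwise seen from above). Limits -0.4 to 1.5. The lens is 150 mm from the column's axis.
- lens (a point): Centre of the lens, the lower end of the white microscope tube (40 mm in diameter) at the end of the swivel arm, 121 mm above the slab.
- grip (a point): Aluminium grip post on top of the tube, upright, 18 mm in diameter, its foot 212 mm and its top 248 mm above the slab; this point is on its axis, 230 mm up, straight over the lens. The arm may be swung by it.
- pry_bar: Bystander: red steel pry bar, 165 x 16 x 7 mm, lying on the slab.
- motor: Bystander: tiny gold vibration motor, 22 x 12 x 12 mm.
- port: Bystander: silver charging port assembly, 41 x 30 x 10 mm.
- parts_cup: Bystander: clear plastic parts cup, 68 mm across, 40 mm high.
- driver: Bystander: screwdriver with a grey handle, 150 mm long.
- phone: Bystander: black phone lying flat, 150 x 72 x 9 mm.
- battery: Bystander: flat grey battery, 90 x 40 x 5 mm.
There are look-alikes about, which are no part of the job. Several things have the shape of the tray; the one meant has the colours described above. What is shaped like the bush_b but purple is not meant.

How it is judged:
By the outcome, as a careful person would: the job done as asked, in the order asked, and still so for the second after the job is handed in, with the robot touching nothing.
Of bush_a, bush_c, bush_d only 2 to 3 are there at a start; the rules pass over those that are not, and their reading is None.
At some moment in a run one of bush_a, bush_b, bush_c, bush_d may be knocked a few centimetres aside while the robot is not near it.
It also fails if it takes over 210 s, if anything falls off the work surface, if the arm or the gripper's body presses on something with over 40 N, if the wrist force passes 120 N, or if a joint passes its speed limit or range.

## Working session

There is one attempt and no reset: what is moved stays moved. The work goes in short steps, Python scripts to look and compute and a tool call to move; the robot and the scene stay as the last step left them, time stands still between calls to the robot, and variables do not carry over. Pictures are saved under pics/ and viewed, at most 14 in all, crops included, and the job is handed in when it is done.

Besides the shell and the picture viewer there is one more tool, called after "Emit:" in YAML: its name, and indented under it one key for each argument. servo_tool: Moves the arm, as the interface text tells. Scaled input: -1 to 1 covers 0.15 m each way for a shift and 45 degrees each way for a turn. Its arguments: {"type":"object","properties":{"turn":{"type":"array","items":{"type":"array","items":{"type":"number"}}},"dp":{"type":"array","items":{"type":"array","items":{"type":"number"}}},"grip":{"type":"array","items":{"type":"number"}},"newtons":{"type":"number"}},"required":["turn","dp","grip"]}

```bash
ls; mkdir -p pics; python3 - <<'E'
from cell import r, viewer
import cv2, numpy as np
print({k:np.round(v,3).tolist() for k,v in r.sense().items()})
for n in("scene","top"):
    f=viewer.grab_frame(n); cv2.imwrite(f"pics/{n}0.png",f["pixels"][:,:,::-1])
    print(n,f["fx"],f["fy"],f["cx"],f["cy"],np.round(f["R"],4).tolist(),np.round(f["t"],4).tolist())
f=viewer.grab_frame("wrist");print(f["mount"],f["fx"])
E
```

```text
pics
{'t': 0.0, 'joints': [-1.281, 0.6, -0.003, 1.6, 0.002, 0.943, -0.08], 'dq': [0.001, 0.001, -0.001, 0.001, -0.001, 0.001, -0.001], 'tau': [-0.0, -77.646, 1.564, -25.801, 0.012, 0.009, 0.0], 'ee_pos': [0.26, 0.676, 0.221], 'tcp_rot': [-0.0, 0.182, 0.983, -0.001], 'wrist_force': [-1.086, -0.587, -0.327], 'wrist_torque': [-0.01, -0.015, 0.039], 'grip_force': 0.0, 'grip_width': 0.085}
scene 620.4556815097326 620.4556815097326 313.7633632248804 238.8727960779713 [[0.8629, 0.5054, -0.0004], [0.4226, -0.7218, -0.5481], [-0.2773, 0.4728, -0.8364]] [-0.521, -0.0735, 1.6303]
top 521.7094910423667 521.7094910423667 317.2921550360769 236.20514654838956 [[-0.0257, -0.9995, -0.0164], [-0.9869, 0.028, -0.1587], [0.1591, 0.0121, -0.9872]] [0.1115, 0.5487, 1.2343]
[[-9.43107603e-04 -9.55525544e-01 -2.94906843e-01  7.52391417e-02]
 [ 9.99999426e-01 -1.05104581e-03  2.07503006e-04  6.31344295e-04]
 [-5.08235024e-04 -2.94906478e-01  9.55525986e-01 -1.51104401e-01]
 [ 0.00000000e+00  0.00000000e+00  0.00000000e+00  1.00000000e+00]] 425.42780077596683
```

View pics/scene0.png

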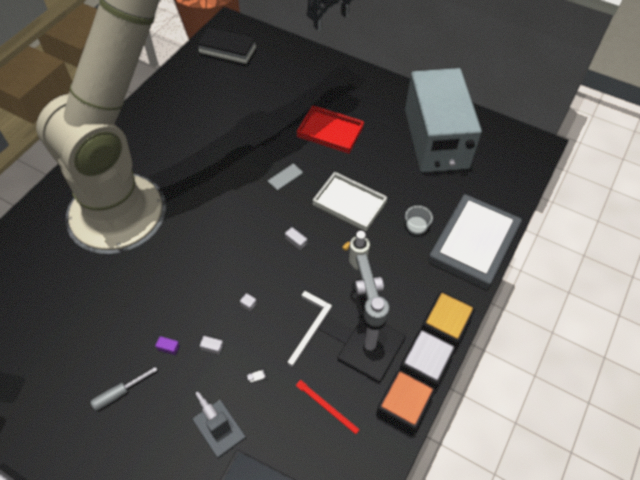

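View pics/top0.png

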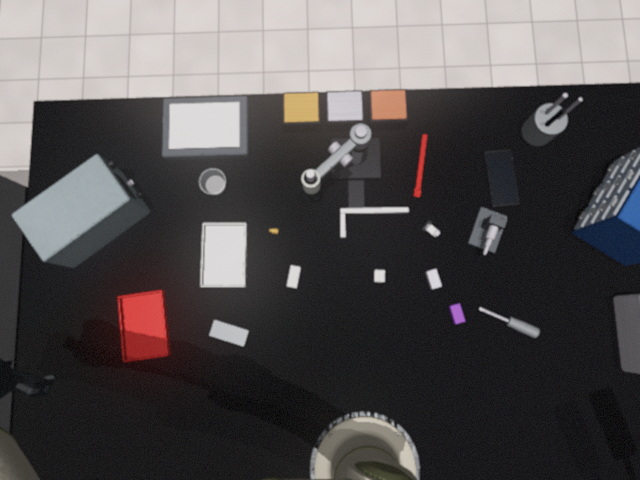

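The top view shows the bush candidates at (293,276), (379,276) and (433,279). The purple look-alike is at (457,314), the port at (432,229), the white tray at (223,255), the fence corner at (343,210) and the gauge at (488,230). I'll enlarge these.

```bash
cat > h.py <<'E'
import numpy as np, cv2
from cell import r, viewer
from scipy.spatial.transform import Rotation as Ro
def Rt():
    s=r.sense(); q=np.array(s["tcp_rot"]); return Ro.from_quat(q[[1,2,3,0]]).as_matrix(), np.array(s["ee_pos"])
def grab(n):
    if n=="wrist":
        R,p=Rt(); f=viewer.grab_frame(n); m=np.array(f["mount"]); A=R@m[:3,:3]; c=R@m[:3,3]+p
        f["R"]=A.T; f["t"]=-A.T@c
    else: f=viewer.grab_frame(n)
    f["R"]=np.array(f["R"]);f["t"]=np.array(f["t"]); return f
def world(f,uv,z):
    uv=np.atleast_2d(np.asarray(uv,float)); d=np.c_[(uv[:,0]-f["cx"])/f["fx"],(uv[:,1]-f["cy"])/f["fy"],np.ones(len(uv))]@f["R"]
    c=-f["R"].T@f["t"]; return c+d*((z-c[2])/d[:,2])[:,None]
def proj(f,X):
    Y=np.atleast_2d(X)@f["R"].T+f["t"]; return np.c_[Y[:,0]/Y[:,2]*f["fx"]+f["cx"],Y[:,1]/Y[:,2]*f["fy"]+f["cy"]]
def save(f,name,crop=None,k=1,grid=0):
    im=f["pixels"][:,:,::-1].copy(); x0,y0,x1,y1=crop or (0,0,640,480)
    im=cv2.resize(im[y0:y1,x0:x1],None,fx=k,fy=k,interpolation=cv2.INTER_CUBIC)
    if grid:
        for u in range(-(-x0//grid)*grid,x1,grid): cv2.line(im,((u-x0)*k,0),((u-x0)*k,6),(0,255,255),1); cv2.putText(im,str(u),((u-x0)*k,16),0,.35,(0,255,255),1)
        for v in range(-(-y0//grid)*grid,y1,grid): cv2.line(im,(0,(v-y0)*k),(6,(v-y0)*k),(0,255,255),1); cv2.putText(im,str(v),(8,(v-y0)*k+4),0,.35,(0,255,255),1)
    cv2.imwrite("pics/"+name+".png",im); return im
def blobs(f,z,th=120,lo=40,hi=6000):
    g=f["pixels"].min(2); n,L,st,ce=cv2.connectedComponentsWithStats((g>th).astype(np.uint8))
    for i in range(1,n):
        if lo<st[i,4]<hi:
            pts=np.argwhere(L==i)[:,::-1].astype(float); W=world(f,pts,z)[:,:2]
            b=cv2.minAreaRect(W.astype(np.float32)*1000)
            print(np.round(ce[i],1),st[i,4],"c",np.round(b[0],1),"wh",np.round(b[1],1),"ang",round(b[2],1))
E
python3 - <<'E'
from h import *
f=grab("top"); blobs(f,.024)
a=save(f,"x1",(280,190,540,340),3,20)
E
```

```text
[205.2 123.6] 3656 c [860.6 377. ] wh [201.9 137.8] ang 89.9
[549.6 119.8] 576 c [ 843.7 -509.3] wh [78.9 79.1] ang 84.8
[338.5 153.5] 1163 c [761.   42.4] wh [ 64.4 224.6] ang 44.2
[ 69.8 207. ] 5975 c [648.9 721.3] wh [151.7 262.2] ang 35.9
[213.6 182.7] 417 c [704.7 361. ] wh [68.7 66.4] ang 0.1
[634.7 178.6] 63 c [ 679.6 -704.5] wh [ 7.9 53.6] ang 54.6
[621.5 185.5] 46 c [ 662.9 -669.5] wh [ 6.9 41.5] ang 55.7
[620.8 202.2] 91 c [ 619.4 -662.2] wh [ 7.8 71.8] ang 54.6
[605.8 211.9] 45 c [ 596.2 -622.5] wh [ 7.1 38.6] ang 55.8
[365.6 213.6] 579 c [586.9 -46. ] wh [170.6  76.3] ang 88.3
[223.1 254.6] 3001 c [516.3 332.3] wh [113.5 162.8] ang 88.4
[432.3 229.9] 115 c [ 562.2 -189.9] wh [37.3 20.4] ang 50.3
[490.4 237.2] 199 c [ 533.8 -329.3] wh [22.3 77.3] ang 67.6
[293.2 276.2] 248 c [456.8 158.9] wh [27.2 55. ] ang 77.5
[379.  275.6] 138 c [452.8 -52.2] wh [24.6 31.9] ang 87.4
[433.8 278.5] 213 c [ 441.8 -185.6] wh [46.7 27.3] ang 15.0
[514.9 323.3] 340 c [ 336.3 -359.8] wh [151.3  19.1] ang 63.6
[228.4 332.5] 630 c [324.3 318.5] wh [89.8 40.6] ang 71.5
[387.3 437.4] 1529 c [ 73.2 -50. ] wh [220.8  81.8] ang 57.2
[319.7 465.9] 462 c [ 20.  103.1] wh [44.3 66.2] ang 88.6
```

View pics/x1.png

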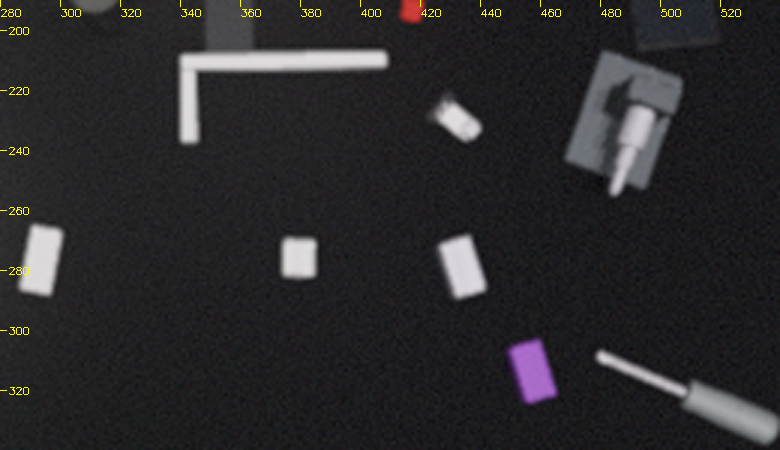

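Three steel bushes are there: a at (293,276), 52 mm; d at (379,276), 28 mm; b at (433,279), 44 mm. The purple one and the port are excluded. The tray is the white 160x110 one at (223,255); the red one and the bigger grey frame don't match. Next I'll work out the survey moves.

```bash
cat >> h.py <<'E'
def plan(x,y,z,yaw=None,n=None):
    """yaw: world deg of tool y axis (mod 180)"""
    R,p=Rt(); d=R.T@(np.array([x,y,z])-p)/.15
    cy=np.degrees(np.arctan2(R[1,1],R[0,1])); t=0
    if yaw is not None: t=-(((yaw-cy+90)%180)-90)/45
    n=n or int(np.ceil(max(abs(d).max(),abs(t)))); 
    print("yaw now %.2f"%cy,"p",np.round(p,4),"dp",np.round(d,3),"turnz %.3f"%t,"calls",n,"each",np.round(d/n,3))
E
python3 - <<'E'
from h import *
f=grab("top")
print("post top",world(f,[[311,175]],.248)); print("col top",world(f,[[360,131]],.223))
print("corner",world(f,[[345,213],[409,212],[346,236]],.016))
plan(.43,.16,.2); plan(.45,-.31,.17)
E
```

```text
post top [[0.64909069 0.10393372 0.248     ]]
col top [[ 0.75163272 -0.00434346  0.223     ]]
corner [[ 0.61345597  0.02550741  0.016     ]
 [ 0.61133311 -0.13559837  0.016     ]
 [ 0.55463523  0.02501275  0.016     ]]
yaw now 68.99 p [0.2599 0.6765 0.2216] dp [-2.293 -2.808  0.146] turnz 0.000 calls 3 each [-0.764 -0.936  0.049]
yaw now 68.99 p [0.2599 0.6765 0.2216] dp [-3.541 -5.685  0.348] turnz 0.000 calls 6 each [-0.59  -0.947  0.058]
```

Emit:
servo_tool:
  turn:
    - [0, 0, 0]
    - [0, 0, 0]
    - [0, 0, 0]
    - [0, 0, 0]
    - [0, 0, 0]
  dp:
    - [-0.76, -0.94, 0.05]
    - [-0.76, -0.94, 0.05]
    - [-0.76, -0.94, 0.05]
    - [-0.76, -0.94, 0.05]
    - [-0.76, -0.94, 0.05]
  grip: [1, 1, 1, 1, 1]

```text
t: 0.67
ee_pos: [0.3183, 0.4978, 0.2143]
tcp_rot: [0.001, 0.185, 0.983, -0.002]
wrist_force: [0.5, -0.6, -0.4]
grip_width: 0.0854
grip_force: 0.0
```

Emit:
servo_tool:
  turn:
    - [0, 0, 0]
    - [0, 0, 0]
    - [0, 0, 0]
    - [0, 0, 0]
    - [0, 0, 0]
  dp:
    - [-0.76, -0.94, 0.05]
    - [-0.76, -0.94, 0.05]
    - [-0.76, -0.94, 0.05]
    - [-0.76, -0.94, 0.05]
    - [-0.76, -0.94, 0.05]
  grip: [1, 1, 1, 1, 1]

```text
t: 1.08
ee_pos: [0.373, 0.3258, 0.2069]
tcp_rot: [0.0, 0.185, 0.983, -0.001]
wrist_force: [-0.3, -0.6, -0.8]
grip_width: 0.0856
grip_force: 0.0
```

Emit:
servo_tool:
  turn:
    - [0, 0, -0.2]
    - [0, 0, -0.2]
    - [0, 0, -0.2]
    - [0, 0, -0.2]
    - [0, 0, -0.2]
    - [0, 0, -0.2]
    - [0, 0, -0.2]
  dp:
    - [-0.76, -0.94, 0.05]
    - [-0.76, -0.94, 0.05]
    - [-0.76, -0.94, 0.05]
    - [-0.76, -0.94, 0.05]
    - [-0.76, -0.94, 0.05]
    - [-0.76, -0.94, 0.05]
    - [-0.76, -0.94, 0.05]
  grip: [1, 1, 1, 1, 1, 1, 1]

```text
t: 1.67
ee_pos: [0.428, 0.1588, 0.1996]
tcp_rot: [0.0, 0.106, 0.994, 0.0]
wrist_force: [-0.0, 0.2, 0.7]
grip_width: 0.0854
grip_force: 0.0
```

```bash
python3 - <<'E'
from h import *
f=grab("wrist"); blobs(f,.024); print(r.sense()["t"],Rt()[1])
plan(.45,-.08,.2);plan(.45,-.31,.17,112)
cv2.imwrite("pics/w1.png",f["pixels"][:,:,::-1])
E
```

```text
[327.4 255.5] 887 c [465.1 157.6] wh [22.2 34.3] ang 77.8
[ 81.3 289.1] 923 c [453.2 -51.3] wh [24.4 28.4] ang 86.3
[219.4 410.8] 1426 c [583.7  14.4] wh [58.5 72.6] ang 89.1
1.7167 [0.42775366 0.15989875 0.19965222]
yaw now 77.97 p [0.4278 0.1599 0.1997] dp [-0.478 -1.533 -0.003] turnz 0.000 calls 2 each [-0.239 -0.767 -0.002]
yaw now 77.97 p [0.4278 0.1599 0.1997] dp [-0.798 -3.033  0.196] turnz -0.756 calls 4 each [-0.2   -0.758  0.049]
```

Emit:
servo_tool:
  turn:
    - [0, 0, 0]
    - [0, 0, 0]
    - [0, 0, 0]
    - [0, 0, 0]
    - [0, 0, 0]
  dp:
    - [-0.24, -0.77, 0]
    - [-0.24, -0.77, 0]
    - [-0.24, -0.77, 0]
    - [-0.24, -0.77, 0]
    - [-0.24, -0.77, 0]
  grip: [1, 1, 1, 1, 1]

```text
t: 2.13
ee_pos: [0.439, 0.0385, 0.1996]
tcp_rot: [0.0, 0.106, 0.994, 0.0]
wrist_force: [1.2, 0.1, -0.1]
grip_width: 0.0856
grip_force: 0.0
```

Emit:
servo_tool:
  turn:
    - [0, 0, 0]
    - [0, 0, 0]
    - [0, 0, 0]
    - [0, 0, 0]
    - [0, 0, 0]
    - [0, 0, 0]
  dp:
    - [-0.24, -0.77, 0]
    - [-0.24, -0.77, 0]
    - [-0.24, -0.77, 0]
    - [-0.24, -0.77, 0]
    - [-0.24, -0.77, 0]
    - [-0.24, -0.77, 0]
  grip: [1, 1, 1, 1, 1, 1]

```text
t: 2.63
ee_pos: [0.4504, -0.0794, 0.1994]
tcp_rot: [-0.0, 0.103, 0.995, 0.0]
wrist_force: [-0.1, -0.1, 0.1]
grip_width: 0.0854
grip_force: 0.0
```

```bash
python3 - <<'E'
from h import *
f=grab("wrist"); blobs(f,.024); blobs(f,.016,hi=20000,lo=2000); print(r.sense()["t"],Rt()[1])
plan(.46,-.30,.16,112)
save(f,"w2")
E
```

```text
[ 88.9 129.9] 1984 c [ 356.8 -235.9] wh [44.2 24.2] ang 13.9
[618.  153.9] 3050 c [455.6 151.5] wh [38.6 52.9] ang 78.1
[ 17.2 156.4] 335 c [ 363.5 -296.2] wh [25.2  7.6] ang 65.5
[356.  202.7] 1318 c [451.6 -51.8] wh [25.4 32.9] ang 86.3
[192.6 222.6] 2329 c [ 441.2 -181.3] wh [46.1 33.4] ang 14.7
[485.5 336.7] 1946 c [595.1  36.7] wh [110.3  25.4] ang 14.8
[153.9 352.3] 1307 c [ 543.6 -248.7] wh [22.3 89.4] ang 48.9
[ 74.7 359.1] 4676 c [ 550.5 -321.4] wh [76.  90.1] ang 66.8
[227.3 347.7] 780 c [ 555.3 -184.7] wh [35.3 20.7] ang 49.2
[374.3 375.3] 3258 c [609.2 -65.7] wh [132.2  23. ] ang 89.0
[  4.8 415.5] 47 c [ 581.  -404.2] wh [10.3  4.8] ang 87.4
[618.  153.9] 3050 c [457.6 156.8] wh [39.6 54.2] ang 78.1
[192.6 222.6] 2329 c [ 442.8 -184.2] wh [47.2 34.2] ang 14.7
[ 74.7 359.1] 4676 c [ 554.7 -327.7] wh [77.8 92.3] ang 66.8
[374.3 375.3] 3258 c [614.9 -65.8] wh [135.5  23.6] ang 89.0
2.6833 [ 0.45028906 -0.07908175  0.19941403]
yaw now 78.20 p [ 0.4503 -0.0791  0.1994] dp [-0.365 -1.429  0.262] turnz -0.751 calls 2 each [-0.182 -0.714  0.131]
```

View pics/w2.png

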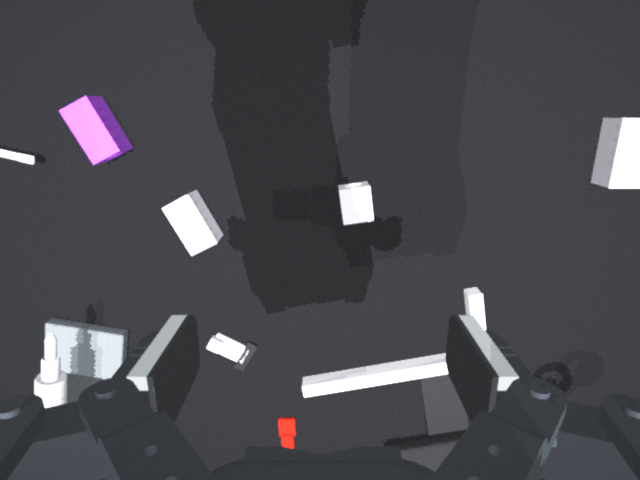

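The wrist view shows b at (193,222), d at (356,203), the gauge at (60,365) and the fence's long bar from (303,385) to (447,365). Next I'll move over the gauge.

```bash
python3 - <<'E'
from h import *
plan(.50,-.31,.18,112,2)
E
```

```text
yaw now 78.20 p [ 0.4503 -0.0791  0.1994] dp [-0.639 -1.439  0.128] turnz -0.751 calls 2 each [-0.32  -0.72   0.064]
```

Emit:
servo_tool:
  turn:
    - [0, 0, 0]
    - [0, 0, 0]
    - [0, 0, 0]
    - [0, 0, 0]
    - [0, 0, 0]
  dp:
    - [-0.32, -0.72, 0.06]
    - [-0.32, -0.72, 0.06]
    - [-0.32, -0.72, 0.06]
    - [-0.32, -0.72, 0.06]
    - [-0.32, -0.72, 0.06]
  grip: [1, 1, 1, 1, 1]

```text
t: 3.1
ee_pos: [0.475, -0.1968, 0.1901]
tcp_rot: [-0.0, 0.105, 0.994, 0.0]
wrist_force: [-0.1, 0.3, -0.8]
grip_width: 0.0852
grip_force: 0.0
```

Emit:
servo_tool:
  turn:
    - [0, 0, 0.23]
    - [0, 0, 0.23]
    - [0, 0, 0.23]
    - [0, 0, 0.23]
    - [0, 0, 0.23]
    - [0, 0, 0.23]
  dp:
    - [-0.32, -0.72, 0.06]
    - [-0.32, -0.72, 0.06]
    - [-0.32, -0.72, 0.06]
    - [-0.32, -0.72, 0.06]
    - [-0.32, -0.72, 0.06]
    - [-0.32, -0.72, 0.06]
  grip: [1, 1, 1, 1, 1, 1]

```text
t: 3.6
ee_pos: [0.4994, -0.3098, 0.1812]
tcp_rot: [-0.0, 0.192, 0.981, 0.001]
wrist_force: [0.5, -0.6, 0.1]
grip_width: 0.0853
grip_force: 0.0
```

```bash
python3 - <<'E'
from h import *
f=grab("wrist"); print(r.sense()["t"],Rt()[1]); np.savez("g1.npz",**f)
save(f,"w3",(220,60,480,255),3,20)
E
```

```text
3.65 [ 0.49940217 -0.30968707  0.1814    ]
```

View pics/w3.png

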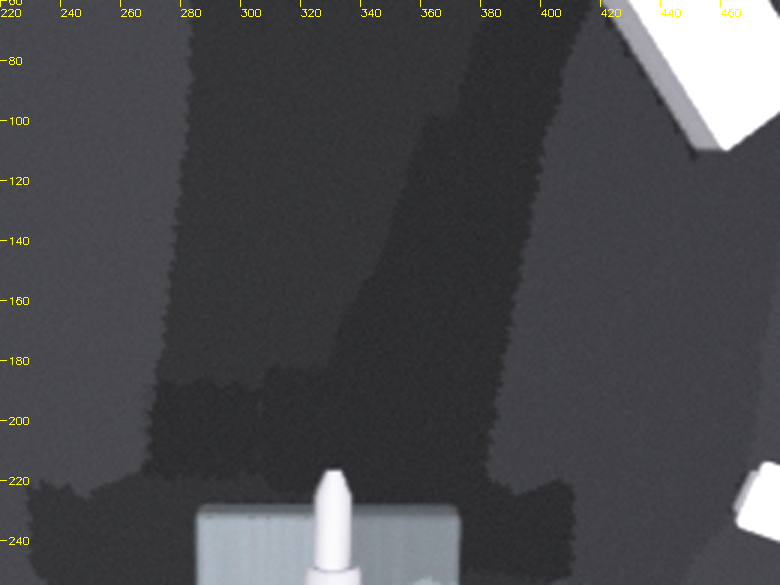

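The pin tip is at (331,217), the step at about row 250, and the base's front edge runs from (285,230) to (374,230). The pin is nearly aligned with the tool x axis. Now I'll take edge profiles along the pin.

```bash
python3 - <<'E'
from h import *
f=dict(np.load("g1.npz")); g=f["pixels"].astype(int).min(2)
for v in range(216,330,6):
    row=g[v,290:372]; b=np.where(row>205)[0]+290
    if len(b): print(v,b[0],b[-1],(b[0]+b[-1])/2, "W", np.round(world(f,[[(b[0]+b[-1])/2,v]],.06)[0,:2]*1000,1), "w mm",round(np.linalg.norm(world(f,[[b[0]-.5,v]],.06)-world(f,[[b[-1]+.5,v]],.06))*1000,1))
save(f,"w4",(260,210,400,350),4,20)
E
```

```text
222 327 334 330.5 W [ 498.5 -302.6] w mm 5.3
228 326 335 330.5 W [ 502.3 -304.1] w mm 6.6
234 326 335 330.5 W [ 506.2 -305.7] w mm 6.7
240 325 335 330.0 W [ 509.9 -307.5] w mm 7.4
246 325 335 330.0 W [ 513.9 -309.1] w mm 7.4
252 323 339 331.0 W [ 518.1 -310.1] w mm 11.5
258 322 339 330.5 W [ 521.9 -312. ] w mm 12.2
264 321 338 329.5 W [ 525.7 -314.2] w mm 12.3
270 321 338 329.5 W [ 529.8 -315.9] w mm 12.3
276 316 344 330.0 W [ 534.  -317.2] w mm 20.0
282 315 344 329.5 W [ 538.  -319.2] w mm 20.7
288 315 344 329.5 W [ 542.1 -320.9] w mm 20.8
294 315 344 329.5 W [ 546.4 -322.6] w mm 20.9
300 315 344 329.5 W [ 550.6 -324.3] w mm 21.0
306 315 344 329.5 W [ 554.9 -326. ] w mm 21.1
312 315 343 329.0 W [ 559.1 -328.1] w mm 20.5
318 290 342 316.0 W [ 559.9 -338.4] w mm 37.6
324 290 368 329.0 W [ 567.8 -331.6] w mm 56.4
```

View pics/w4.png

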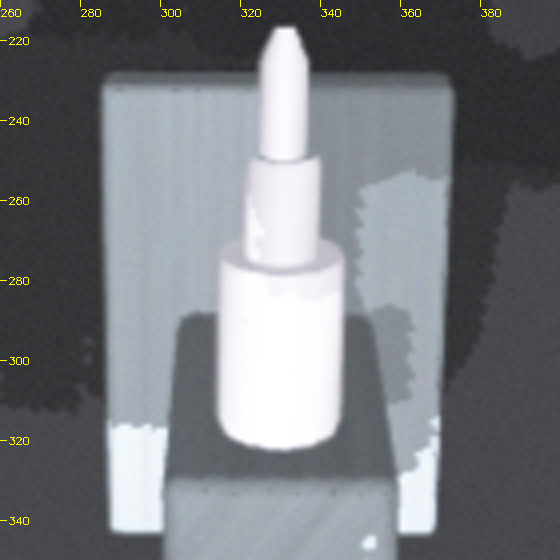

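```bash
cat > fit.py <<'E'
from h import *
from scipy.optimize import least_squares
def fit(f,M,U,g0):
    M=np.array(M,float)/1000;U=np.array(U,float)
    def res(q,raw=0):
        c,s=np.cos(q[2]),np.sin(q[2]); X=M.copy(); X[:,0]=q[0]+c*M[:,0]-s*M[:,1]; X[:,1]=q[1]+s*M[:,0]+c*M[:,1]
        return (proj(f,X)-U).ravel()
    o=least_squares(res,g0,loss="soft_l1"); print(np.round(o.x[:2]*1000,2),"yaw",round(np.degrees(o.x[2]),2)); print(np.round(res(o.x).reshape(-1,2),1).tolist()); return o.x
E
python3 - <<'E'
from fit import *
f=dict(np.load("g1.npz"))
M=[(-52,0,60),(-30,0,66.5),(-12,0,71),(20,0,71),(-28,35,12),(-28,-35,12),(-30,6.5,60),(-30,-6.5,60),(-12,11,60),(-12,-11,60)]
U=[(331,217),(331,250),(330.7,277.5),(330.2,322),(373.5,231),(285.5,231),(340.2,249),(321.5,249),(346,271),(314.6,271)]
q=fit(f,M,U,[.53,-.33,-.4]); 
q=fit(f,M[:4],U[:4],q)
q=fit(f,M[4:6],U[4:6],q)
E
```

```text
[ 542.73 -320.53] yaw -22.48
[[0.0, -1.3], [-0.1, 0.6], [0.1, 1.0], [0.1, 0.0], [0.6, -0.0], [-0.8, -0.3], [0.2, -1.5], [-0.4, -1.5], [0.5, 1.5], [-0.2, 1.4]]
[ 542.6  -320.52] yaw -22.53
[[0.1, -1.5], [-0.1, 0.4], [0.0, 0.8], [0.0, -0.1]]
[ 542.95 -320.41] yaw -22.27
[[0.7, 0.0], [-0.7, 0.0]]
```

```bash
python3 - <<'E'
from h import *
plan(.457,.158,.13,77.8)
E
```

```text
yaw now 67.85 p [ 0.4994 -0.3097  0.1814] dp [1.437 2.781 0.348] turnz -0.221 calls 3 each [0.479 0.927 0.116]
```

Emit:
servo_tool:
  turn:
    - [0, 0, 0]
    - [0, 0, 0]
    - [0, 0, 0]
    - [0, 0, 0]
    - [0, 0, 0]
  dp:
    - [0.48, 0.93, 0]
    - [0.48, 0.93, 0]
    - [0.48, 0.93, 0]
    - [0.48, 0.93, 0]
    - [0.48, 0.93, 0]
  grip: [1, 1, 1, 1, 1]

```text
t: 4.07
ee_pos: [0.4844, -0.1474, 0.1817]
tcp_rot: [-0.001, 0.189, 0.982, 0.002]
wrist_force: [-0.6, -0.3, -0.4]
grip_width: 0.0854
grip_force: 0.0
```

Emit:
servo_tool:
  turn:
    - [0, 0, 0]
    - [0, 0, 0]
    - [0, 0, 0]
    - [0, 0, 0]
    - [0, 0, 0]
  dp:
    - [0.48, 0.93, 0]
    - [0.48, 0.93, 0]
    - [0.48, 0.93, 0]
    - [0.48, 0.93, 0]
    - [0.48, 0.93, 0]
  grip: [1, 1, 1, 1, 1]

```text
t: 4.48
ee_pos: [0.4705, 0.0081, 0.1818]
tcp_rot: [-0.0, 0.188, 0.982, 0.001]
wrist_force: [0.9, -0.5, 0.3]
grip_width: 0.0854
grip_force: 0.0
```

Emit:
servo_tool:
  turn:
    - [0, 0, -0.22]
    - [0, 0, -0.22]
    - [0, 0, -0.22]
    - [0, 0, -0.22]
    - [0, 0, -0.22]
    - [0, 0, -0.22]
    - [0, 0, -0.22]
  dp:
    - [0.48, 0.93, 0.35]
    - [0.48, 0.93, 0.35]
    - [0.48, 0.93, 0.35]
    - [0.48, 0.93, 0.35]
    - [0.48, 0.93, 0.35]
    - [0.48, 0.93, 0.35]
    - [0.48, 0.93, 0.35]
  grip: [1, 1, 1, 1, 1, 1, 1]

```text
t: 5.07
ee_pos: [0.4574, 0.1567, 0.1291]
tcp_rot: [-0.0, 0.107, 0.994, -0.0]
wrist_force: [-0.3, -0.7, 0.2]
grip_width: 0.0851
grip_force: 0.0
```

```bash
python3 - <<'E'
from h import *
f=grab("wrist"); blobs(f,.024,th=200,hi=30000); blobs(f,.024,hi=30000); print(r.sense()["t"],Rt()[1])
save(f,"w5"); t=grab("top"); blobs(t,.024,lo=130,hi=260)
E
```

```text
[580.8 246.7] 24317 c [512.6 315.6] wh [ 75.2 152.3] ang 88.6
[329.3 197.1] 102 c [436.5 165.9] wh [6.8 6.8] ang 77.7
[341.1 201.4] 117 c [440.3 172.9] wh [ 3.7 11.3] ang 78.3
[ 21.4 291.3] 391 c [453.9 -43.6] wh [ 7.3 26.4] ang 86.1
[  6.6 297.3] 468 c [452.9 -56.1] wh [13.  26.1] ang 86.3
[586.9 368.2] 368 c [592.1 315.7] wh [71.8  2.9] ang 88.3
[200.8 429.7] 1055 c [583.4  37.7] wh [12.2 69.8] ang 89.1
[580.3 249.7] 25455 c [515.2 315.5] wh [ 76.4 158.3] ang 88.5
[334.7 200.1] 412 c [439.3 166.9] wh [17.3 13.1] ang 77.6
[312.8 266.1] 96 c [477.2 147.6] wh [7.7 6.2] ang 77.6
[ 19.7 264.8] 48 c [436.2 -37. ] wh [11.8  2.2] ang 89.2
[ 14.1 293.8] 1172 c [453.2 -51. ] wh [24.3 28.1] ang 86.3
[200.9 429.7] 1245 c [583.4  37.7] wh [13.7 71.3] ang 89.1
5.1167 [0.45789133 0.15585897 0.12936487]
[490.4 237.2] 201 c [ 534.1 -328.8] wh [22.6 77.5] ang 64.6
[379.  275.6] 139 c [452.8 -52.2] wh [24.6 31.9] ang 87.4
[433.8 278.5] 214 c [ 441.8 -185.6] wh [46.7 27.3] ang 15.0
```

View pics/w5.png

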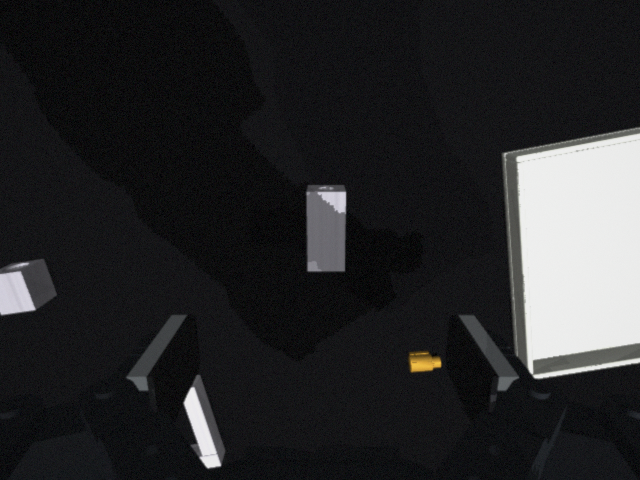

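Bush a's top face spans (307,191) to (346,271), aligned with the tool. The gold motor is at (424,362).

```bash
python3 - <<'E'
from h import *
f=grab("wrist")
W=world(f,[[307,191],[346,191],[345.5,271],[308,271]],.024)[:,:2]*1000; print(W.round(1),W.mean(0)); d=(W[2]+W[3]-W[0]-W[1]);print(np.degrees(np.arctan2(d[1],d[0])),np.linalg.norm(d)/2)
print(world(f,[[424,362]],.006))
x,y=W.mean(0)/1000; plan(x,y,.031,90+np.degrees(np.arctan2(d[1],d[0])))
E
```

```text
[[430.  152.8]
 [435.2 176. ]
 [486.3 165.1]
 [481.  141.5]] [458.10612483 158.84844873]
-12.221049307381808 52.236119832456104
[[0.57684173 0.20686208 0.006     ]]
yaw now 77.44 p [0.4584 0.1551 0.1295] dp [0.008 0.024 0.657] turnz -0.008 calls 1 each [0.008 0.024 0.657]
```

Emit:
servo_tool:
  turn:
    - [0, 0, 0]
    - [0, 0, 0]
    - [0, 0, 0]
    - [0, 0, 0]
    - [0, 0, 0]
  dp:
    - [0.005, 0.02, 0.4]
    - [0.005, 0.02, 0.6]
    - [0.005, 0.02, 0.655]
    - [0.005, 0.02, 0.655]
    - [0.005, 0.02, 0.655]
  grip: [1, 1, 1, 1, 1]

```text
t: 5.63
ee_pos: [0.4581, 0.1581, 0.0306]
tcp_rot: [-0.001, 0.109, 0.994, -0.001]
wrist_force: [0.3, -0.4, 0.5]
grip_width: 0.0853
grip_force: 0.0
```

Emit:
servo_tool:
  turn:
    - [0, 0, 0]
    - [0, 0, 0]
    - [0, 0, 0]
    - [0, 0, 0]
    - [0, 0, 0]
    - [0, 0, 0]
    - [0, 0, 0]
    - [0, 0, 0]
  dp:
    - [0, 0, 0]
    - [0, 0, 0]
    - [0, 0, 0]
    - [0, 0, 0]
    - [0, 0, 0]
    - [0, 0, 0]
    - [0, 0, 0]
    - [0, 0, 0]
  grip: [-1, -1, -1, -1, -1, -1, -1, -1]
  newtons: 50

```text
t: 6.3
ee_pos: [0.4583, 0.1594, 0.0308]
tcp_rot: [0.0, 0.108, 0.994, 0.0]
wrist_force: [0.3, 0.3, 0.3]
grip_width: -0.0002
grip_force: 0.0
```

```bash
python3 - <<'E'
from h import *
f=grab("wrist"); t=grab("top"); blobs(t,.024,lo=50,hi=260)
a=f["pixels"][:,:,::-1]; b=cv2.resize(t["pixels"][230:330,220:470,::-1],None,fx=3.2,fy=3.2)
cv2.imwrite("pics/w6.png",np.vstack([cv2.resize(a,(400,300)),cv2.resize(b,(400,160))]))
E
```

```text
[634.7 178.5] 62 c [ 679.6 -704.6] wh [ 7.8 53.6] ang 55.7
[620.8 202.2] 92 c [ 619.4 -662.2] wh [ 7.8 71.8] ang 54.6
[432.2 229.9] 116 c [ 562.2 -189.9] wh [37.3 20.4] ang 50.3
[490.4 237.3] 202 c [ 534.1 -328.8] wh [22.6 77.5] ang 64.6
[294.6 237. ] 122 c [554.1 148.5] wh [51.5 22.9] ang 55.5
[379.  275.5] 141 c [452.8 -52.2] wh [24.6 32. ] ang 87.4
[433.8 278.5] 213 c [ 441.8 -185.6] wh [46.7 27.3] ang 15.0
[316.2 471.3] 211 c [  9.1 110.5] wh [34.8 48.4] ang 88.8
```

View pics/w6.png

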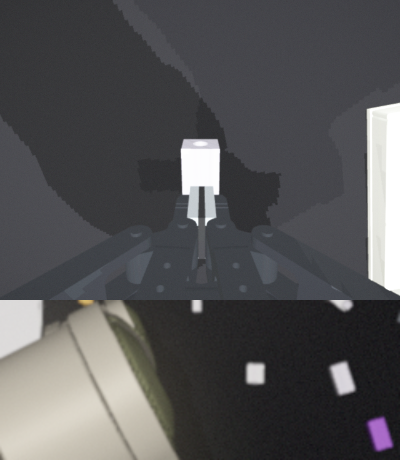

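```bash
python3 - <<'E'
from h import *
f=grab("wrist"); R,p=Rt()
c=np.array([.4581,.1588,.024]);a=np.radians(-12.2);u=np.array([np.cos(a),np.sin(a),0]);v=np.array([-u[1],u[0],0])
print(proj(f,[c+i*.026*u+j*.012*v for i,j in((-1,-1),(-1,1),(1,1),(1,-1))]).round())
print("tcp,grasp,tip",proj(f,[p,p+R@[0,0,.006],p+R@[0,0,.025],p+R@[.011,0,.025]]).round())
print(r.sense()["joints"])
E
```

```text
[[288. 241.]
 [350. 241.]
 [348. 357.]
 [291. 358.]]
tcp,grasp,tip [[321. 309.]
 [321. 302.]
 [321. 284.]
 [321. 261.]]
[-0.46180353  0.64843086  0.01437729  2.28615115 -0.04203373  0.20737337
  0.94411239]
```

```bash
python3 - <<'E'
from h import *
f=grab("wrist"); save(f,"w7",(220,210,420,360),4,20); s=grab("scene"); q=proj(s,[[.458,.159,.03]])[0]; print(q)
print(r.sense()["wrist_force"],r.sense()["grip_width"])
E
```

```text
[295.60161593 234.39278727]
[-0.59481825  0.62759521  0.1218334 ] 7.733136629511958e-05
```

View pics/w7.png

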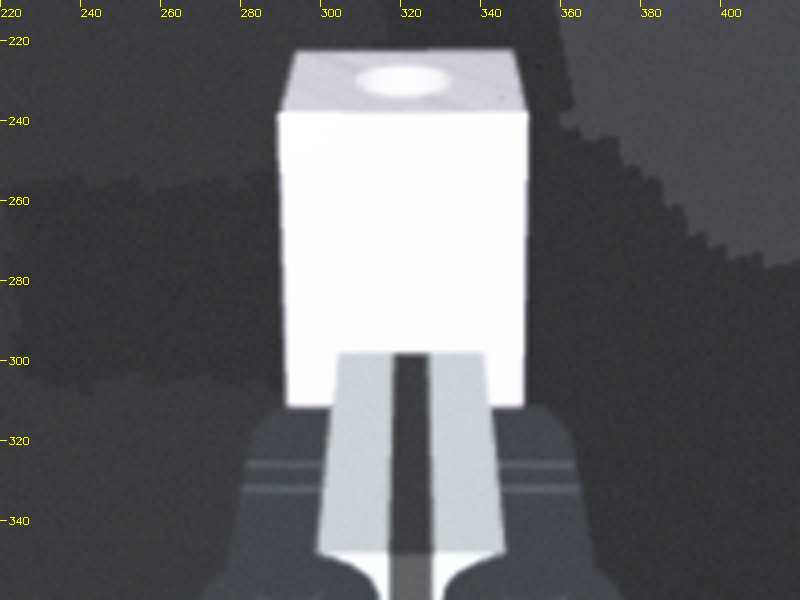

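The jaws closed above the bush: the plates end at row 298, over the white top face. The bush's bore end face is at (321,231). I'll work out where the tips really are relative to the TCP.

```bash
python3 - <<'E'
from h import *
f=grab("wrist"); R,p=Rt()
for x in (.011,0,-.011):
  for z in (-.02,-.01,0,.01,.025): print(x,z,proj(f,[p+R@[x,.0,z],p+R@[x,.0074,z]]).round(1).tolist())
E
```

```text
0.011 -0.02 [[320.5, 306.5], [342.3, 306.5]]
0.011 -0.01 [[320.6, 294.2], [341.0, 294.2]]
0.011 0 [[320.7, 283.3], [339.9, 283.3]]
0.011 0.01 [[320.7, 273.6], [338.9, 273.6]]
0.011 0.025 [[320.8, 261.0], [337.6, 261.0]]
0 -0.02 [[320.5, 335.3], [341.9, 335.3]]
0 -0.01 [[320.6, 321.5], [340.7, 321.5]]
0 0 [[320.7, 309.3], [339.6, 309.3]]
0 0.01 [[320.8, 298.4], [338.7, 298.4]]
0 0.025 [[320.9, 284.1], [337.4, 284.1]]
-0.011 -0.02 [[320.6, 363.0], [341.5, 362.9]]
-0.011 -0.01 [[320.7, 347.8], [340.3, 347.8]]
-0.011 0 [[320.8, 334.3], [339.3, 334.3]]
-0.011 0.01 [[320.8, 322.3], [338.4, 322.2]]
-0.011 0.025 [[320.9, 306.4], [337.2, 306.4]]
```

Emit:
servo_tool:
  turn:
    - [0, 0, 0]
    - [0, 0, 0]
    - [0, 0, 0]
    - [0, 0, 0]
    - [0, 0, 0]
  dp:
    - [0, 0, 0]
    - [0, 0, 0]
    - [0, 0, 0]
    - [0, 0, 0]
    - [0, 0, 0]
  grip: [0, 0, 0, 0, 0]

```text
t: 7.02
ee_pos: [0.4583, 0.1594, 0.0308]
tcp_rot: [0.0, 0.109, 0.994, 0.0]
wrist_force: [0.2, 0.3, -0.1]
grip_width: 0.0424
grip_force: 0.0
```

Emit:
servo_tool:
  turn:
    - [0, 0, 0]
    - [0, 0, 0]
    - [0, 0, 0]
  dp:
    - [0, 0, 0.04]
    - [0, 0, 0.04]
    - [0, 0, 0.04]
  grip: [0, 0, 0]

```text
t: 7.27
ee_pos: [0.458, 0.1593, 0.0243]
tcp_rot: [-0.0, 0.109, 0.994, -0.0]
wrist_force: [-1.3, -0.9, -1.0]
grip_width: 0.0429
grip_force: 0.0
```

```bash
python3 - <<'E'
from h import *
f=grab("wrist"); save(f,"w8",(200,200,440,380),3,20); print(r.sense()["wrist_force"],r.sense()["grip_width"],Rt()[1])
E
```

```text
[ 0.00467914 -0.43988898 -0.07657006] 0.04269827985621338 [0.45807089 0.15931255 0.0244606 ]
```

View pics/w8.png

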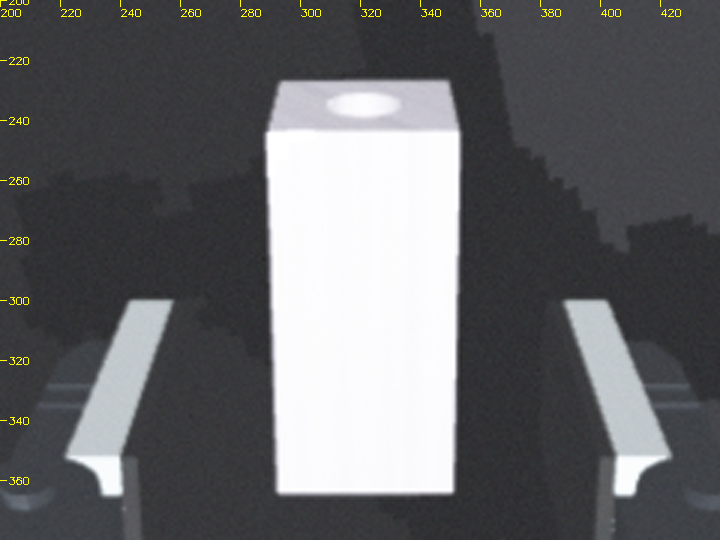

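At 43 mm opening the pad tips, at (257,300) and (385,300), still look above the bush top. I'll go down in small steps and watch the force.

Emit:
servo_tool:
  turn:
    - [0, 0, 0]
    - [0, 0, 0]
    - [0, 0, 0]
  dp:
    - [0, 0, 0.02]
    - [0, 0, 0.03]
    - [0, 0, 0.03]
  grip: [0, 0, 0]

```text
t: 7.57
ee_pos: [0.4581, 0.1593, 0.0199]
tcp_rot: [-0.0, 0.109, 0.994, -0.0]
wrist_force: [0.5, -1.2, 0.5]
grip_width: 0.0428
grip_force: 0.0
```

Emit:
servo_tool:
  turn:
    - [0, 0, 0]
    - [0, 0, 0]
    - [0, 0, 0]
  dp:
    - [0, 0, 0.01]
    - [0, 0, 0.02]
    - [0, 0, 0.02]
  grip: [0, 0, 0]

```text
t: 7.82
ee_pos: [0.4582, 0.1594, 0.017]
tcp_rot: [-0.0, 0.109, 0.994, -0.0]
wrist_force: [-0.9, 0.2, 0.4]
grip_width: 0.0427
grip_force: 0.0
```

Emit:
servo_tool:
  turn:
    - [0, 0, 0]
    - [0, 0, 0]
    - [0, 0, 0]
  dp:
    - [0, 0, 0.015]
    - [0, 0, 0.03]
    - [0, 0, 0.03]
  grip: [0, 0, 0]

```text
t: 8.07
ee_pos: [0.4582, 0.1594, 0.0124]
tcp_rot: [-0.0, 0.109, 0.994, -0.0]
wrist_force: [0.5, 0.3, -0.8]
grip_width: 0.0428
grip_force: 0.0
```

Emit:
servo_tool:
  turn:
    - [0, 0, 0]
    - [0, 0, 0]
    - [0, 0, 0]
  dp:
    - [0, 0, 0.015]
    - [0, 0, 0.03]
    - [0, 0, 0.03]
  grip: [0, 0, 0]

```text
t: 8.32
ee_pos: [0.4582, 0.1593, 0.0079]
tcp_rot: [-0.0, 0.109, 0.994, -0.0]
wrist_force: [-0.1, -0.8, -0.5]
grip_width: 0.0426
grip_force: 0.0
```

```bash
python3 - <<'E'
from h import *
f=grab("wrist"); a=save(f,"w9",(200,200,440,380),2,20); print(r.sense()["wrist_force"],Rt()[1])
s=grab("scene"); q=proj(s,[[.458,.159,.03]])[0].astype(int); cr=s["pixels"][q[1]-40:q[1]+40,q[0]-50:q[0]+50,::-1]
b=cv2.resize(cr,(300,240),interpolation=cv2.INTER_CUBIC); c=np.zeros((360,780,3),np.uint8); c[:,:480]=a; c[:240,480:]=b; cv2.imwrite("pics/w9.png",c)
E
```

```text
[-0.2253154  -0.50053448  0.24892135] [0.45815071 0.15930491 0.00800066]
```

View pics/w9.png

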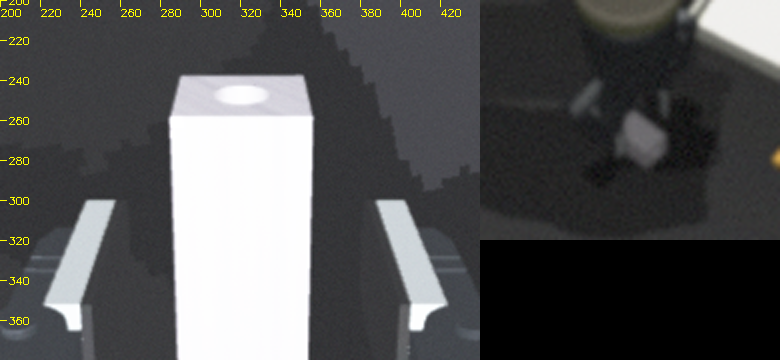

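The tips are now about level with the bush top, so they lie about 14 mm behind the reported TCP rather than 25 mm ahead. I'll go lower and grip, and watch the width and force.

Emit:
servo_tool:
  turn:
    - [0, 0, 0]
    - [0, 0, 0]
    - [0, 0, 0]
    - [0, 0, 0]
    - [0, 0, 0]
  dp:
    - [0, -0.003, 0.02]
    - [0, -0.003, 0.04]
    - [0, -0.003, 0.06]
    - [0, -0.003, 0.08]
    - [0, -0.003, 0.08]
  grip: [0, 0, 0, 0, 0]

```text
t: 8.83
ee_pos: [0.4579, 0.1589, -0.0044]
tcp_rot: [-0.0, 0.109, 0.994, -0.0]
wrist_force: [0.4, 0.5, -0.1]
grip_width: 0.0424
grip_force: 0.0
```

Emit:
servo_tool:
  turn:
    - [0, 0, 0]
    - [0, 0, 0]
    - [0, 0, 0]
    - [0, 0, 0]
    - [0, 0, 0]
  dp:
    - [0, 0, 0]
    - [0, 0, 0]
    - [0, 0, 0]
    - [0, 0, 0]
    - [0, 0, 0]
  grip: [-1, -1, -1, -1, -1]
  newtons: 50

```text
t: 9.25
ee_pos: [0.4581, 0.1589, -0.0037]
tcp_rot: [0.0, 0.109, 0.994, -0.0]
wrist_force: [-0.2, 0.1, 0.2]
grip_width: 0.0231
grip_force: 49.1
```

```bash
cat >> h.py <<'E'
G=np.array([.5427,-.3205]); GY=-22.5
def gx(s,lat=0):
    a=np.radians(GY); return G+s*np.array([np.cos(a),np.sin(a)])+lat*np.array([-np.sin(a),np.cos(a)])
E
python3 - <<'E'
from h import *
print(gx(-.093)); plan(*gx(-.093),.044,67.5)
E
```

```text
[ 0.4567792  -0.28491044]
yaw now 77.54 p [ 0.4581  0.1589 -0.0037] dp [-0.63  -2.891 -0.318] turnz 0.223 calls 3 each [-0.21  -0.964 -0.106]
```

Emit:
servo_tool:
  turn:
    - [0, 0, 0]
    - [0, 0, 0]
    - [0, 0, 0]
    - [0, 0, 0]
    - [0, 0, 0]
    - [0, 0, 0]
    - [0, 0, 0]
  dp:
    - [0, 0, -0.2]
    - [0, 0, -0.5]
    - [-0.21, -0.24, -0.5]
    - [-0.21, -0.5, -0.5]
    - [-0.21, -0.77, -0.5]
    - [-0.21, -0.96, -0.5]
    - [-0.21, -0.96, -0.5]
  grip: [-1, -1, -1, -1, -1, -1, -1]

```text
t: 9.83
ee_pos: [0.4553, 0.0051, 0.0714]
tcp_rot: [-0.001, 0.113, 0.994, -0.002]
wrist_force: [-0.1, 0.1, -1.6]
grip_width: 0.023
grip_force: 49.6
```

Emit:
servo_tool:
  turn:
    - [0, 0, 0]
    - [0, 0, 0]
    - [0, 0, 0]
    - [0, 0, 0]
    - [0, 0, 0]
  dp:
    - [-0.21, -0.24, 0]
    - [-0.21, -0.5, 0]
    - [-0.21, -0.77, 0]
    - [-0.21, -0.96, 0]
    - [-0.21, -0.96, 0]
  grip: [-1, -1, -1, -1, -1]

```text
t: 10.25
ee_pos: [0.4553, -0.1423, 0.0712]
tcp_rot: [-0.001, 0.113, 0.994, -0.001]
wrist_force: [-0.8, -0.2, -0.7]
grip_width: 0.0229
grip_force: 49.7
```

Emit:
servo_tool:
  turn:
    - [0, 0, 0.22]
    - [0, 0, 0.22]
    - [0, 0, 0.22]
    - [0, 0, 0.22]
    - [0, 0, 0.22]
    - [0, 0, 0.22]
    - [0, 0, 0.22]
    - [0, 0, 0.22]
  dp:
    - [-0.21, -0.24, 0]
    - [-0.21, -0.5, 0]
    - [-0.21, -0.77, 0]
    - [-0.21, -0.96, 0]
    - [-0.21, -0.96, 0.18]
    - [-0.21, -0.96, 0.18]
    - [-0.21, -0.96, 0.18]
    - [-0.21, -0.96, 0.18]
  grip: [-1, -1, -1, -1, -1, -1, -1, -1]

```text
t: 10.92
ee_pos: [0.4576, -0.2818, 0.0445]
tcp_rot: [-0.0, 0.193, 0.981, 0.0]
wrist_force: [0.8, 0.1, -1.4]
grip_width: 0.0229
grip_force: 49.7
```

```bash
python3 - <<'E'
from h import *
print(r.sense()["wrist_force"],r.sense()["grip_width"]); plan(*gx(-.093),.044,67.5); plan(*gx(-.075),.044,67.5)
f=grab("wrist");print(proj(f,[[*gx(-.052),.06]]), proj(f,[[*gx(-.067),.06]]));save(f,"w10",(200,180,440,360),3,20)
E
```

```text
[ 0.78484622  0.13954485 -1.42663876] 0.022893512774825084
yaw now 67.74 p [ 0.4576 -0.2818  0.0445] dp [-0.003 -0.021  0.003] turnz 0.005 calls 1 each [-0.003 -0.021  0.003]
yaw now 67.74 p [ 0.4576 -0.2818  0.0445] dp [-0.123 -0.022  0.003] turnz 0.005 calls 1 each [-0.123 -0.022  0.003]
[[311.9912535  425.23844829]] [[311.83961645 392.14405555]]
```

View pics/w10.png

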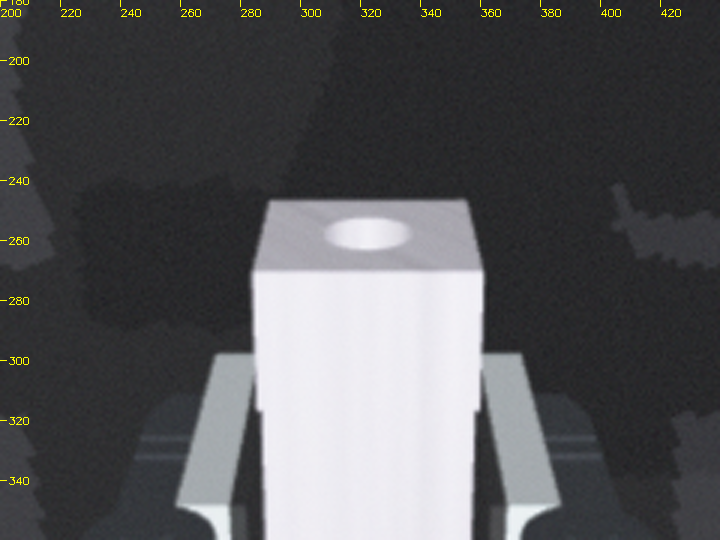

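Bush a is held squarely with its bore at (321,257). I'll correct 3 mm sideways and start inserting.

Emit:
servo_tool:
  turn:
    - [0, 0, 0]
    - [0, 0, 0]
    - [0, 0, 0]
  dp:
    - [0, -0.021, 0.003]
    - [0, -0.021, 0.003]
    - [0, -0.021, 0.003]
  grip: [-1, -1, -1]

```text
t: 11.22
ee_pos: [0.4564, -0.286, 0.0444]
tcp_rot: [0.0, 0.194, 0.981, -0.0]
wrist_force: [0.4, -0.2, -0.9]
grip_width: 0.0229
grip_force: 49.7
```

Emit:
servo_tool:
  turn:
    - [0, 0, 0]
    - [0, 0, 0]
    - [0, 0, 0]
    - [0, 0, 0]
    - [0, 0, 0]
    - [0, 0, 0]
  dp:
    - [-0.03, 0, 0]
    - [-0.06, 0, 0]
    - [-0.09, 0, 0]
    - [-0.12, 0, 0]
    - [-0.15, 0, 0]
    - [-0.15, 0, 0]
  grip: [-1, -1, -1, -1, -1, -1]

```text
t: 11.72
ee_pos: [0.4781, -0.2952, 0.0438]
tcp_rot: [0.001, 0.194, 0.981, -0.0]
wrist_force: [0.5, 0.3, -1.2]
grip_width: 0.0228
grip_force: 49.7
```

```bash
cat >> h.py <<'E'
def st():
    s=r.sense(); R,p=Rt(); a=np.radians(GY); d=p[:2]-G; u=np.array([np.cos(a),np.sin(a)])
    print("t %.1f"%s["t"],"s %.1f lat %.1f z %.1f"%tuple(1000*np.array([d@u,d@[-u[1],u[0]],p[2]])),"Ftool",np.round(R.T@s["wrist_force"],1),"Tq",np.round(R.T@s["wrist_torque"],2),"w",round(s["grip_width"]*1000,1),"yaw %.2f"%np.degrees(np.arctan2(R[1,1],R[0,1])))
E
python3 -c "
from h import *
st()"
```

```text
t 11.7 s -69.3 lat -1.4 z 43.8 Ftool [-0.4  0.5  1.2] Tq [ 0.03  0.   -0.02] w 22.8 yaw 67.64
```

Emit:
servo_tool:
  turn:
    - [0, 0, 0]
    - [0, 0, 0]
    - [0, 0, 0]
  dp:
    - [-0.03, 0.008, 0]
    - [-0.06, 0.008, 0]
    - [-0.06, 0.008, 0]
  grip: [-1, -1, -1]

```text
t: 11.97
ee_pos: [0.4867, -0.2974, 0.0438]
tcp_rot: [0.001, 0.194, 0.981, -0.0]
wrist_force: [1.6, -0.2, -1.0]
grip_width: 0.0225
grip_force: 49.7
```

```bash
python3 -c "
from h import *
st()"
```

```text
t 12.0 s -60.6 lat -0.0 z 43.8 Ftool [-1.6  0.4  1. ] Tq [ 0.03 -0.05  0.05] w 22.5 yaw 67.65
```

Emit:
servo_tool:
  turn:
    - [0, 0, 0]
    - [0, 0, 0]
    - [0, 0, 0]
    - [0, 0, 0]
    - [0, 0, 0]
  dp:
    - [-0.01, 0, 0]
    - [-0.02, 0, 0]
    - [-0.03, 0, 0]
    - [-0.04, 0, 0]
    - [-0.04, 0, 0]
  grip: [-1, -1, -1, -1, -1]

```text
t: 12.38
ee_pos: [0.4914, -0.2995, 0.0438]
tcp_rot: [0.0, 0.194, 0.981, -0.0]
wrist_force: [0.6, 0.3, -0.3]
grip_width: 0.0227
grip_force: 49.7
```

```bash
python3 -c "
from h import *
st()"
```

```text
t 12.4 s -55.4 lat -0.2 z 43.8 Ftool [-0.4  0.5  0.3] Tq [ 0.04  0.   -0.01] w 22.7 yaw 67.63
```

Emit:
servo_tool:
  turn:
    - [0, 0, 0]
    - [0, 0, 0]
    - [0, 0, 0]
    - [0, 0, 0]
    - [0, 0, 0]
  dp:
    - [-0.01, 0, 0]
    - [-0.02, 0, 0]
    - [-0.03, 0, 0]
    - [-0.03, 0, 0]
    - [-0.03, 0, 0]
  grip: [-1, -1, -1, -1, -1]

```text
t: 12.8
ee_pos: [0.4924, -0.2999, 0.0434]
tcp_rot: [-0.003, 0.194, 0.981, 0.001]
wrist_force: [-6.9, 3.3, 3.0]
grip_width: 0.0227
grip_force: 50.4
```

```bash
python3 -c "
from h import *
st()"
```

```text
t 12.8 s -54.4 lat -0.3 z 43.4 Ftool [ 7.7  0.4 -2.9] Tq [-0.03  1.57  0.  ] w 22.7 yaw 67.62
```

Bush a stopped on the step with 7.7 N against the push, and its bore measures about 10 mm, so it is tight. I'll back off and take it to the tray.

Emit:
servo_tool:
  turn:
    - [0, 0, 0]
    - [0, 0, 0]
    - [0, 0, 0]
    - [0, 0, 0]
    - [0, 0, 0]
    - [0, 0, 0]
    - [0, 0, 0]
  dp:
    - [0.1, 0, 0]
    - [0.2, 0, 0]
    - [0.3, 0, 0]
    - [0.4, 0, 0]
    - [0.4, 0, -0.2]
    - [0.4, 0, -0.4]
    - [0.4, 0, -0.4]
  grip: [-1, -1, -1, -1, -1, -1, -1]

```text
t: 13.38
ee_pos: [0.4416, -0.2794, 0.1079]
tcp_rot: [0.003, 0.194, 0.981, -0.001]
wrist_force: [0.3, -0.8, -0.4]
grip_width: 0.0229
grip_force: 49.9
```

```bash
python3 -c "
from h import *
st();plan(.551,.3315,.1,88.4)
t=grab('top'); blobs(t,.024,lo=120,hi=260)"
```

```text
t 13.4 s -109.2 lat -0.7 z 107.9 Ftool [-0.6 -0.6  0.4] Tq [ 0.05 -0.11 -0.01] w 22.9 yaw 67.61
yaw now 67.61 p [ 0.4416 -0.2794  0.1079] dp [0.877 4.043 0.045] turnz -0.462 calls 5 each [0.175 0.809 0.009]
[490.9 236. ] 183 c [ 536.1 -331.1] wh [22.3 71.7] ang 67.8
[584.7 253.8] 181 c [ 495.7 -555.3] wh [73.4 22.5] ang 34.9
[379.  275.6] 139 c [452.8 -52.2] wh [24.6 31.9] ang 87.4
[433.7 278.5] 200 c [ 441.8 -185.6] wh [45.3 25.8] ang 15.0
```

Emit:
servo_tool:
  turn:
    - [0, 0, 0]
    - [0, 0, 0]
    - [0, 0, 0]
    - [0, 0, 0]
    - [0, 0, 0]
  dp:
    - [0.22, 0.3, 0]
    - [0.22, 0.6, 0]
    - [0.22, 1, 0]
    - [0.22, 1, 0]
    - [0.22, 1, 0]
  grip: [-1, -1, -1, -1, -1]

```text
t: 13.85
ee_pos: [0.4693, -0.1198, 0.1032]
tcp_rot: [0.001, 0.189, 0.982, 0.002]
wrist_force: [0.2, 0.2, -0.2]
grip_width: 0.0228
grip_force: 49.9
```

Emit:
servo_tool:
  turn:
    - [0, 0, 0]
    - [0, 0, 0]
    - [0, 0, 0]
    - [0, 0, 0]
    - [0, 0, 0]
  dp:
    - [0.22, 0.3, 0]
    - [0.22, 0.6, 0]
    - [0.22, 1, 0]
    - [0.22, 1, 0]
    - [0.22, 1, 0]
  grip: [-1, -1, -1, -1, -1]

```text
t: 14.27
ee_pos: [0.4959, 0.0318, 0.1031]
tcp_rot: [0.001, 0.19, 0.982, 0.002]
wrist_force: [0.1, -0.2, -0.8]
grip_width: 0.0227
grip_force: 49.9
```

Emit:
servo_tool:
  turn:
    - [0, 0, 0]
    - [0, 0, 0]
    - [0, 0, 0]
    - [0, 0, 0]
    - [0, 0, 0]
  dp:
    - [0.22, 0.3, 0]
    - [0.22, 0.6, 0]
    - [0.22, 1, 0]
    - [0.22, 1, 0]
    - [0.22, 1, 0]
  grip: [-1, -1, -1, -1, -1]

```text
t: 14.68
ee_pos: [0.5219, 0.1836, 0.1031]
tcp_rot: [0.001, 0.19, 0.982, 0.002]
wrist_force: [0.9, 0.1, -1.2]
grip_width: 0.0227
grip_force: 50.0
```

Emit:
servo_tool:
  turn:
    - [0, 0, -0.46]
    - [0, 0, -0.46]
    - [0, 0, -0.46]
    - [0, 0, -0.46]
    - [0, 0, -0.46]
    - [0, 0, -0.46]
    - [0, 0, -0.46]
  dp:
    - [0.22, 0.3, 0]
    - [0.22, 0.6, 0]
    - [0.22, 1, 0]
    - [0.22, 1, 0]
    - [0.22, 1, 0]
    - [0.22, 1, 0]
    - [0.22, 1, 0]
  grip: [-1, -1, -1, -1, -1, -1, -1]

```text
t: 15.27
ee_pos: [0.5456, 0.3253, 0.1026]
tcp_rot: [-0.001, 0.015, 1.0, -0.001]
wrist_force: [-0.7, -0.2, -0.9]
grip_width: 0.0227
grip_force: 50.0
```

```bash
python3 -c "
from h import *
t=grab('top'); print('tray',world(t,[[201,223],[246,223],[246,287],[201,287]],.022)); plan(.551,.3315,.0015,88.4)"
```

```text
tray [[0.59711793 0.38842221 0.022     ]
 [0.59385076 0.2750064  0.022     ]
 [0.43350806 0.27564802 0.022     ]
 [0.43648475 0.38685452 0.022     ]]
yaw now 88.25 p [0.5457 0.3247 0.1029] dp [-0.035  0.048  0.676] turnz -0.003 calls 1 each [-0.035  0.048  0.676]
```

Emit:
servo_tool:
  turn:
    - [0, 0, 0]
    - [0, 0, 0]
    - [0, 0, 0]
    - [0, 0, 0]
    - [0, 0, 0]
    - [0, 0, 0]
    - [0, 0, 0]
  dp:
    - [-0.03, 0.04, 0.2]
    - [-0.03, 0.04, 0.4]
    - [-0.03, 0.04, 0.55]
    - [-0.03, 0.04, 0.63]
    - [-0.03, 0.04, 0.66]
    - [-0.03, 0.04, 0.67]
    - [-0.03, 0.04, 0.67]
  grip: [-1, -1, -1, -1, -1, -1, -1]

```text
t: 15.9
ee_pos: [0.5512, 0.3324, 0.0039]
tcp_rot: [0.0, 0.015, 1.0, 0.0]
wrist_force: [0.0, 0.4, -0.5]
grip_width: 0.0229
grip_force: 50.0
```

Emit:
servo_tool:
  turn:
    - [0, 0, 0]
    - [0, 0, 0]
    - [0, 0, 0]
    - [0, 0, 0]
    - [0, 0, 0]
    - [0, 0, 0]
    - [0, 0, 0]
    - [0, 0, 0]
  dp:
    - [0, 0, 0]
    - [0, 0, 0]
    - [0, 0, 0]
    - [0, 0, 0]
    - [0, 0, -0.2]
    - [0, 0, -0.5]
    - [0, 0, -0.7]
    - [0, 0, -0.7]
  grip: [0, 0, 0, 0, 0, 0, 0, 0]

```text
t: 16.57
ee_pos: [0.5537, 0.3346, 0.1153]
tcp_rot: [0.004, 0.015, 1.0, 0.003]
wrist_force: [0.9, 0.7, 0.6]
grip_width: 0.0426
grip_force: 0.0
```

```bash
python3 -c "
from h import *
f=grab('wrist'); im=f['pixels']; np.savez('tr.npz',**f)
print(proj(f,[[.551,.331,.028]])); plan(.4415,-.1855,.1,105)
t=grab('top'); blobs(t,.024,lo=100,hi=260)"
```

```text
[[314.0907157  236.62423874]]
yaw now 88.32 p [0.5527 0.334  0.1126] dp [ 0.64  -3.484  0.065] turnz -0.371 calls 4 each [ 0.16  -0.871  0.016]
[432.4 230. ] 114 c [ 562.  -190.1] wh [36.9 20.4] ang 50.3
[490.3 237.3] 202 c [ 534.1 -328.8] wh [22.6 77.5] ang 64.6
[379.1 275.6] 139 c [452.4 -52.3] wh [26.8 31.5] ang 81.7
[433.8 278.5] 213 c [ 441.8 -185.6] wh [46.7 27.3] ang 15.0
[366.1 474.8] 131 c [-3.2 -0.4] wh [39.4 28.5] ang 88.8
```

Emit:
servo_tool:
  turn:
    - [0, 0, 0]
    - [0, 0, 0]
    - [0, 0, 0]
    - [0, 0, 0]
    - [0, 0, 0]
  dp:
    - [0.16, -0.3, 0]
    - [0.16, -0.6, 0]
    - [0.16, -0.87, 0]
    - [0.16, -0.87, 0]
    - [0.16, -0.87, 0]
  grip: [0, 0, 0, 0, 0]

```text
t: 17.08
ee_pos: [0.5221, 0.198, 0.1074]
tcp_rot: [-0.001, 0.017, 1.0, -0.002]
wrist_force: [-0.5, -0.6, 0.2]
grip_width: 0.0428
grip_force: 0.0
```

Emit:
servo_tool:
  turn:
    - [0, 0, 0]
    - [0, 0, 0]
    - [0, 0, 0]
    - [0, 0, 0]
    - [0, 0, 0]
  dp:
    - [0.16, -0.3, 0]
    - [0.16, -0.6, 0]
    - [0.16, -0.87, 0]
    - [0.16, -0.87, 0]
    - [0.16, -0.87, 0]
  grip: [0, 0, 0, 0, 0]

```text
t: 17.5
ee_pos: [0.4947, 0.0702, 0.1077]
tcp_rot: [-0.001, 0.017, 1.0, -0.001]
wrist_force: [1.3, -0.6, -0.4]
grip_width: 0.0424
grip_force: 0.0
```

Emit:
servo_tool:
  turn:
    - [0, 0, 0]
    - [0, 0, 0]
    - [0, 0, 0]
    - [0, 0, 0]
    - [0, 0, 0]
  dp:
    - [0.16, -0.3, 0]
    - [0.16, -0.6, 0]
    - [0.16, -0.87, 0]
    - [0.16, -0.87, 0]
    - [0.16, -0.87, 0]
  grip: [0, 0, 0, 0, 0]

```text
t: 17.92
ee_pos: [0.4677, -0.0586, 0.1079]
tcp_rot: [-0.0, 0.017, 1.0, -0.0]
wrist_force: [0.3, 0.7, -1.3]
grip_width: 0.0426
grip_force: 0.0
```

Emit:
servo_tool:
  turn:
    - [0, 0, -0.36]
    - [0, 0, -0.36]
    - [0, 0, -0.36]
    - [0, 0, -0.36]
    - [0, 0, -0.36]
    - [0, 0, -0.36]
    - [0, 0, -0.36]
  dp:
    - [0.16, -0.3, 0]
    - [0.16, -0.6, 0]
    - [0.16, -0.87, 0]
    - [0.16, -0.87, 0]
    - [0.16, -0.87, 0]
    - [0.16, -0.87, 0]
    - [0.16, -0.87, 0]
  grip: [0, 0, 0, 0, 0, 0, 0]

```text
t: 18.5
ee_pos: [0.4406, -0.1839, 0.1081]
tcp_rot: [0.0, -0.128, 0.992, 0.001]
wrist_force: [-0.2, 0.1, -0.1]
grip_width: 0.0427
grip_force: 0.0
```

```bash
cat >> h.py <<'E'
def topface(f,L,x0,y0,yaw0):
    """refine pose (x,y,yaw) of bush top face by maximising the edge contrast of its 24xL outline, z=.024"""
    from scipy.optimize import minimize
    g=cv2.GaussianBlur(f["pixels"].astype(np.float32).mean(2),(0,0),1.2)
    sx,sy=cv2.Sobel(g,5,1,0),cv2.Sobel(g,5,0,1); m=np.hypot(sx,sy)
    k=np.linspace(-1,1,40); a,b=L/2000,.012
    P=np.r_[np.c_[a*k,0*k+b],np.c_[a*k,0*k-b],np.c_[0*k+a,b*k],np.c_[0*k-a,b*k]]
    def cost(q):
        c,s=np.cos(np.radians(q[2]*10)),np.sin(np.radians(q[2]*10)); X=np.c_[q[0]/100+c*P[:,0]-s*P[:,1],q[1]/100+s*P[:,0]+c*P[:,1],0*P[:,0]+.024]
        u=proj(f,X).astype(np.float32); return -cv2.remap(m,u[:,:1],u[:,1:],1).mean()
    best=min((minimize(cost,[x0*100+i,y0*100+j,yaw0/10],method="Nelder-Mead",options=dict(initial_simplex=[[x0*100+i,y0*100+j,yaw0/10],[x0*100+i+.3,y0*100+j,yaw0/10],[x0*100+i,y0*100+j+.3,yaw0/10],[x0*100+i,y0*100+j,yaw0/10+.3]])) for i in(-.3,0,.3) for j in(-.3,0,.3)),key=lambda o:o.fun)
    q=best.x; print("topface L",L,"mm",(q[:2]*10).round(1),"yaw %.1f"%(q[2]*10),"score %.0f"%-best.fun); return q[0]/100,q[1]/100,q[2]*10
E
python3 - <<'E'
from h import *
f=grab("wrist"); st(); np.savez("b.npz",**f)
for L in (36,44,52): q=topface(f,L,.4415,-.185,14.7)
for th in (120,200): blobs(f,.024,th=th,lo=300)
q=topface(f,44,.4415,-.185,14.7); plan(q[0],q[1],-.004,90+q[2])
E
```

```text
t 18.6 s -146.7 lat 87.2 z 108.2 Ftool [ 0.2  0.8 -0.1] Tq [-0.    0.05  0.01] w 42.9 yaw 104.71
topface L 36 mm [ 446.5 -184.2] yaw 14.8 score 319
topface L 44 mm [ 442.7 -185.2] yaw 14.8 score 341
topface L 52 mm [ 438.8 -186.2] yaw 14.6 score 289
[119.8  32.4] 1326 c [ 357.9 -311. ] wh [49.7  7. ] ang 64.7
[263.7  66.5] 4191 c [ 356.7 -236.3] wh [43.3 23.6] ang 14.1
[318.2 240.2] 3441 c [ 440.2 -185.9] wh [49.4 24.4] ang 15.1
[516.5 307.1] 2923 c [450.8 -58.5] wh [37.8 34.6] ang 86.3
[239.1 330.8] 982 c [ 509.  -219.6] wh [13.  47.2] ang 88.7
[405.5 331. ] 985 c [ 482.8 -117.9] wh [47.7 13.5] ang 30.1
[268.7 397.7] 966 c [ 551.2 -192.4] wh [32.7 18.7] ang 48.4
[119.7  32.3] 1193 c [ 358.1 -311. ] wh [49.1  6.5] ang 65.3
[318.1 241.8] 3133 c [ 440.2 -186. ] wh [48. 24.] ang 14.4
[ 46.  322.8] 4329 c [ 539.7 -336.2] wh [29.9 79.3] ang 67.4
[523.4 311.5] 1907 c [451.1 -54.3] wh [28.7 33.8] ang 86.7
[107.2 350. ] 2773 c [ 560.  -299.8] wh [27.9 91. ] ang 75.7
[ 21.2 389.5] 1922 c [ 585.7 -347.6] wh [25.4 50.9] ang 67.2
[268.7 398.1] 883 c [ 551.3 -192.5] wh [32.  17.7] ang 48.7
topface L 44 mm [ 442.7 -185.2] yaw 14.8 score 341
yaw now 104.71 p [ 0.4405 -0.1838  0.1082] dp [-0.011 -0.013  0.748] turnz -0.002 calls 1 each [-0.011 -0.013  0.748]
```

Emit:
servo_tool:
  turn:
    - [0, 0, 0]
    - [0, 0, 0]
    - [0, 0, 0]
    - [0, 0, 0]
    - [0, 0, 0]
    - [0, 0, 0]
  dp:
    - [-0.011, -0.013, 0.2]
    - [-0.011, -0.013, 0.45]
    - [-0.011, -0.013, 0.65]
    - [-0.011, -0.013, 0.748]
    - [-0.011, -0.013, 0.748]
    - [-0.011, -0.013, 0.748]
  grip: [0, 0, 0, 0, 0, 0]

```text
t: 19.05
ee_pos: [0.4418, -0.1858, -0.0044]
tcp_rot: [-0.001, -0.128, 0.992, 0.001]
wrist_force: [-0.2, -0.9, 0.6]
grip_width: 0.0427
grip_force: 0.0
```

Emit:
servo_tool:
  turn:
    - [0, 0, 0]
    - [0, 0, 0]
    - [0, 0, 0]
    - [0, 0, 0]
    - [0, 0, 0]
  dp:
    - [0, 0, 0]
    - [0, 0, 0]
    - [0, 0, 0]
    - [0, 0, 0]
    - [0, 0, 0]
  grip: [-1, -1, -1, -1, -1]

```text
t: 19.47
ee_pos: [0.4424, -0.1878, -0.0026]
tcp_rot: [0.001, -0.126, 0.992, -0.0]
wrist_force: [-0.6, 2.3, 8.7]
grip_width: 0.0228
grip_force: 50.3
```

Emit:
servo_tool:
  turn:
    - [0, 0, 0]
    - [0, 0, 0]
    - [0, 0, 0]
    - [0, 0, 0]
    - [0, 0, 0]
  dp:
    - [0, 0, -0.2]
    - [0, 0, -0.45]
    - [0, 0, -0.6]
    - [0, 0, -0.6]
    - [0, 0, -0.6]
  grip: [-1, -1, -1, -1, -1]

```text
t: 19.88
ee_pos: [0.4424, -0.1885, 0.0879]
tcp_rot: [0.002, -0.126, 0.992, -0.001]
wrist_force: [-0.5, -0.5, -0.5]
grip_width: 0.0229
grip_force: 49.6
```

```bash
python3 -c "
from h import *
st(); print(gx(-.09)); plan(*gx(-.09),.044,67.5)"
```

```text
t 19.9 s -143.2 lat 83.6 z 87.9 Ftool [ 0.6 -0.3  0.5] Tq [ 0.01  0.   -0.01] w 22.9 yaw 104.46
[ 0.45955084 -0.28605849]
yaw now 104.46 p [ 0.4424 -0.1885  0.0879] dp [ 0.053 -0.658  0.294] turnz 0.821 calls 1 each [ 0.053 -0.658  0.294]
```

Emit:
servo_tool:
  turn:
    - [0, 0, 0.1]
    - [0, 0, 0.3]
    - [0, 0, 0.5]
    - [0, 0, 0.7]
    - [0, 0, 0.82]
    - [0, 0, 0.82]
    - [0, 0, 0.82]
    - [0, 0, 0.82]
    - [0, 0, 0.82]
  dp:
    - [0.05, -0.2, 0]
    - [0.05, -0.4, 0]
    - [0.05, -0.65, 0]
    - [0.05, -0.65, 0]
    - [0.05, -0.65, 0]
    - [0.05, -0.65, 0.14]
    - [0.05, -0.65, 0.28]
    - [0.05, -0.65, 0.28]
    - [0.05, -0.65, 0.28]
  grip: [-1, -1, -1, -1, -1, -1, -1, -1, -1]

```text
t: 20.63
ee_pos: [0.4577, -0.2833, 0.0427]
tcp_rot: [-0.002, 0.193, 0.981, 0.0]
wrist_force: [-0.4, 0.3, -0.2]
grip_width: 0.0231
grip_force: 49.6
```

```bash
python3 -c "
from h import *
st(); plan(*gx(-.09),.045,67.5)"
```

```text
t 20.6 s -92.7 lat 1.8 z 42.7 Ftool [0.5 0.1 0.2] Tq [-0.01 -0.01 -0.04] w 23.1 yaw 67.69
yaw now 67.69 p [ 0.4577 -0.2833  0.0427] dp [-0.018 -0.012 -0.016] turnz 0.004 calls 1 each [-0.018 -0.012 -0.016]
```

Emit:
servo_tool:
  turn:
    - [0, 0, 0]
    - [0, 0, 0]
    - [0, 0, 0]
  dp:
    - [0, -0.012, -0.015]
    - [0, -0.012, -0.015]
    - [0, -0.012, -0.015]
  grip: [-1, -1, -1]

```text
t: 20.88
ee_pos: [0.4585, -0.2861, 0.0473]
tcp_rot: [0.001, 0.194, 0.981, -0.0]
wrist_force: [0.5, 0.4, -1.0]
grip_width: 0.0227
grip_force: 49.6
```

```bash
python3 -c "
from h import *
st()"
```

```text
t 20.9 s -90.9 lat -0.4 z 47.3 Ftool [-0.3  0.5  1. ] Tq [-0.02 -0.01  0.03] w 22.7 yaw 67.62
```

Emit:
servo_tool:
  turn:
    - [0, 0, 0]
    - [0, 0, 0]
    - [0, 0, 0]
    - [0, 0, 0]
    - [0, 0, 0]
    - [0, 0, 0]
    - [0, 0, 0]
  dp:
    - [-0.04, 0, 0]
    - [-0.08, 0, 0]
    - [-0.12, 0, 0]
    - [-0.16, 0, 0]
    - [-0.2, 0, 0]
    - [-0.21, 0, 0]
    - [-0.21, 0, 0]
  grip: [-1, -1, -1, -1, -1, -1, -1]

```text
t: 21.47
ee_pos: [0.488, -0.2978, 0.0462]
tcp_rot: [0.0, 0.194, 0.981, -0.0]
wrist_force: [-0.2, 0.9, -1.0]
grip_width: 0.0228
grip_force: 49.6
```

```bash
python3 -c "
from h import *
st()"
```

```text
t 21.5 s -59.3 lat 0.0 z 46.2 Ftool [0.5 0.8 1. ] Tq [ 0.01 -0.01  0.02] w 22.8 yaw 67.64
```

Emit:
servo_tool:
  turn:
    - [0, 0, 0]
    - [0, 0, 0]
    - [0, 0, 0]
    - [0, 0, 0]
    - [0, 0, 0]
  dp:
    - [0, 0, 0.008]
    - [-0.01, 0, 0.008]
    - [-0.02, 0, 0.008]
    - [-0.03, 0, 0.008]
    - [-0.03, 0, 0.008]
  grip: [-1, -1, -1, -1, -1]

```text
t: 21.88
ee_pos: [0.4918, -0.2995, 0.0452]
tcp_rot: [0.0, 0.194, 0.981, -0.0]
wrist_force: [-0.7, 0.2, -1.2]
grip_width: 0.023
grip_force: 49.6
```

Emit:
servo_tool:
  turn:
    - [0, 0, 0]
    - [0, 0, 0]
    - [0, 0, 0]
    - [0, 0, 0]
    - [0, 0, 0]
    - [0, 0, 0]
  dp:
    - [-0.01, 0, 0]
    - [-0.02, 0, 0]
    - [-0.03, 0, 0]
    - [-0.04, 0, 0]
    - [-0.05, 0, 0]
    - [-0.05, 0, 0]
  grip: [-1, -1, -1, -1, -1, -1]

```text
t: 22.38
ee_pos: [0.4988, -0.3024, 0.0452]
tcp_rot: [0.0, 0.194, 0.981, -0.0]
wrist_force: [-0.4, 0.4, -1.0]
grip_width: 0.0226
grip_force: 49.6
```

```bash
python3 -c "
from h import *
st()"
```

```text
t 22.4 s -47.5 lat -0.0 z 45.2 Ftool [0.5 0.2 1. ] Tq [ 0.01 -0.01  0.01] w 22.6 yaw 67.64
```

Emit:
servo_tool:
  turn:
    - [0, 0, 0]
    - [0, 0, 0]
    - [0, 0, 0]
    - [0, 0, 0]
    - [0, 0, 0]
    - [0, 0, 0]
  dp:
    - [-0.02, 0, 0]
    - [-0.04, 0, 0]
    - [-0.05, 0, 0]
    - [-0.06, 0, 0]
    - [-0.07, 0, 0]
    - [-0.07, 0, 0]
  grip: [-1, -1, -1, -1, -1, -1]

```text
t: 22.88
ee_pos: [0.5085, -0.3063, 0.0451]
tcp_rot: [0.0, 0.194, 0.981, -0.0]
wrist_force: [-0.5, -0.4, -0.9]
grip_width: 0.0233
grip_force: 49.6
```

```bash
python3 -c "
from h import *
st()"
```

```text
t 22.9 s -37.1 lat 0.0 z 45.1 Ftool [ 0.3 -0.6  0.9] Tq [0.01 0.01 0.01] w 23.3 yaw 67.64
```

Emit:
servo_tool:
  turn:
    - [0, 0, 0]
    - [0, 0, 0]
    - [0, 0, 0]
    - [0, 0, 0]
    - [0, 0, 0]
    - [0, 0, 0]
    - [0, 0, 0]
  dp:
    - [-0.01, 0, 0]
    - [-0.02, 0, 0]
    - [-0.03, 0, 0]
    - [-0.04, 0, 0]
    - [-0.05, 0, 0]
    - [-0.05, 0, 0]
    - [-0.05, 0, 0]
  grip: [-1, -1, -1, -1, -1, -1, -1]

```text
t: 23.47
ee_pos: [0.5117, -0.3077, 0.0446]
tcp_rot: [-0.003, 0.194, 0.981, 0.001]
wrist_force: [-7.9, 2.7, 4.1]
grip_width: 0.0228
grip_force: 50.3
```

```bash
python3 -c "
from h import *
st()"
```

```text
t 23.5 s -33.5 lat -0.1 z 44.6 Ftool [ 8.3 -0.5 -4.1] Tq [-0.07  1.86  0.02] w 22.8 yaw 67.62
```

Bush b slid past the step and stopped at the collar (s = -33.5 with 8.3 N), so it fits. I'll retract and carry it to the fence.

Emit:
servo_tool:
  turn:
    - [0, 0, 0]
    - [0, 0, 0]
    - [0, 0, 0]
    - [0, 0, 0]
    - [0, 0, 0]
    - [0, 0, 0]
    - [0, 0, 0]
    - [0, 0, 0]
  dp:
    - [0.1, 0, 0]
    - [0.2, 0, 0]
    - [0.3, 0, 0]
    - [0.4, 0, 0]
    - [0.5, 0, 0]
    - [0.53, 0, -0.2]
    - [0.53, 0, -0.37]
    - [0.53, 0, -0.37]
  grip: [-1, -1, -1, -1, -1, -1, -1, -1]

```text
t: 24.13
ee_pos: [0.443, -0.2798, 0.1043]
tcp_rot: [0.003, 0.194, 0.981, -0.001]
wrist_force: [0.9, -0.1, -0.9]
grip_width: 0.0226
grip_force: 49.7
```

```bash
cat >> h.py <<'E'
C=np.array([.6135,.0255]); CY=-.9
def sw(x,y):
    a=np.radians(CY); return C+np.array([np.cos(a)*x-np.sin(a)*y,np.sin(a)*x+np.cos(a)*y])/1000
def ws():
    R,p=Rt(); a=np.radians(CY); d=(p[:2]-C)*1000; s=r.sense(); f=s["wrist_force"]; ca,sa=np.cos(a),np.sin(a)
    print("t %.1f"%s["t"],"stand x %.1f y %.1f z %.1f"%(ca*d[0]+sa*d[1],-sa*d[0]+ca*d[1],p[2]*1000),"Fs",np.round([ca*f[0]+sa*f[1],-sa*f[0]+ca*f[1],f[2]],1),"w",round(s["grip_width"]*1000,1),"yaw %.2f"%np.degrees(np.arctan2(R[1,1],R[0,1])))
E
python3 -c "
from h import *
st(); plan(*sw(-36,-70),.1,-.9)"
```

```text
t 24.1 s -107.7 lat -0.5 z 104.3 Ftool [-0.8  0.3  0.9] Tq [ 0.03 -0.03 -0.05] w 22.6 yaw 67.61
yaw now 67.61 p [ 0.443  -0.2798  0.1043] dp [-0.223  1.793  0.029] turnz 1.523 calls 2 each [-0.112  0.896  0.015]
```

Emit:
servo_tool:
  turn:
    - [0, 0, 0]
    - [0, 0, 0]
    - [0, 0, 0]
    - [0, 0, 0]
    - [0, 0, 0]
  dp:
    - [-0.11, 0.3, 0]
    - [-0.11, 0.6, 0]
    - [-0.11, 0.9, 0]
    - [-0.11, 0.9, 0]
    - [-0.11, 0.9, 0]
  grip: [-1, -1, -1, -1, -1]

```text
t: 24.55
ee_pos: [0.5106, -0.1556, 0.1004]
tcp_rot: [0.001, 0.191, 0.982, 0.001]
wrist_force: [0.0, -0.3, -0.8]
grip_width: 0.0227
grip_force: 49.7
```

Emit:
servo_tool:
  turn:
    - [0, 0, 0.15]
    - [0, 0, 0.3]
    - [0, 0, 0.45]
    - [0, 0, 0.6]
    - [0, 0, 0.75]
    - [0, 0, 0.9]
    - [0, 0, 1]
    - [0, 0, 1]
    - [0, 0, 1]
  dp:
    - [-0.11, 0.3, 0]
    - [-0.11, 0.6, 0]
    - [-0.11, 0.9, 0]
    - [-0.11, 0.9, 0]
    - [-0.11, 0.9, 0]
    - [-0.11, 0.9, 0]
    - [-0.11, 0.9, 0]
    - [-0.11, 0.9, 0]
    - [-0.11, 0.9, 0]
  grip: [-1, -1, -1, -1, -1, -1, -1, -1, -1]

```text
t: 25.3
ee_pos: [0.5747, -0.0425, 0.1005]
tcp_rot: [0.0, 0.554, 0.833, -0.0]
wrist_force: [0.1, 0.5, -0.8]
grip_width: 0.0227
grip_force: 49.7
```

Emit:
servo_tool:
  turn:
    - [0, 0, 0.15]
    - [0, 0, 0.3]
    - [0, 0, 0.45]
    - [0, 0, 0.522]
    - [0, 0, 0.522]
    - [0, 0, 0.522]
  dp:
    - [0, 0, 0]
    - [0, 0, 0]
    - [0, 0, 0]
    - [0, 0, 0]
    - [0, 0, 0]
    - [0, 0, 0]
  grip: [-1, -1, -1, -1, -1, -1]

```text
t: 25.8
ee_pos: [0.5747, -0.0422, 0.1006]
tcp_rot: [0.0, 0.711, 0.703, -0.0]
wrist_force: [-0.3, -0.2, -1.0]
grip_width: 0.0227
grip_force: 49.7
```

```bash
python3 - <<'E'
from h import *
ws(); plan(*sw(-36,-70),-.001,-.9)
f=grab("wrist"); np.savez("fence.npz",**f); blobs(f,.016,th=120,lo=600,hi=30000)
t=grab("top"); blobs(t,.024,lo=100,hi=260)
print(proj(f,[[*sw(0,-160),.016],[*sw(0,0),.016],[*sw(-62,0),.016]]).round())
g=cv2.cvtColor(f["pixels"],cv2.COLOR_RGB2GRAY)
E
```

```text
t 25.8 stand x -37.7 y -68.3 z 100.6 Fs [-0.3 -0.2 -1. ] w 22.7 yaw -0.66
yaw now -0.66 p [ 0.5747 -0.0422  0.1006] dp [-0.011  0.011  0.677] turnz 0.005 calls 1 each [-0.011  0.011  0.677]
[398.5 170.5] 11706 c [628.4 -12.4] wh [ 95.6 161.2] ang 27.1
[118.4 261.2] 3275 c [454.7 -51.2] wh [33.5 39.5] ang 86.3
[322.2 328.7] 11915 c [ 574.4 -100.3] wh [99.  79.9] ang 89.3
[315.1 436.3] 995 c [ 568.  -179.2] wh [32.1 18.9] ang 49.4
[345.4 218.7] 255 c [588.7  15.3] wh [47.7 76.4] ang 88.1
[432.6 230. ] 110 c [ 562.4 -190. ] wh [36.6 19.8] ang 41.9
[490.4 237.3] 202 c [ 534.1 -328.8] wh [22.6 77.5] ang 64.6
[369.8 240.8] 213 c [540.4 -33.7] wh [84.4 17.6] ang 88.4
[415.5 470.3] 107 c [   2.8 -117.3] wh [14.3 47.3] ang 81.8
[[380. 380.]
 [393. 124.]
 [277. 123.]]
```

```bash
python3 - <<'E'
from h import *
f=dict(np.load("fence.npz")); g=cv2.GaussianBlur(f["pixels"].astype(np.float32).mean(2),(0,0),.8)
for v in range(130,380,20):
    d=np.diff(g[v,340:440]); i=np.where(abs(d)>12)[0]; print(v,[(int(k)+340,int(d[k])) for k in i if abs(d[k])==abs(d[max(0,k-2):k+3]).max()])
for u in range(270,400,15):
    d=np.diff(g[60:180,u]); i=np.where(abs(d)>12)[0]; print("col",u,[(int(k)+60,int(d[k])) for k in i if abs(d[k])==abs(d[max(0,k-2):k+3]).max()])
E
```

```text
130 [(391, 40), (395, 26), (418, -79)]
150 [(390, 44), (394, 30), (417, -52)]
170 [(389, 48), (393, 28), (416, -50)]
190 [(388, 46), (393, 24), (414, -71)]
210 [(387, 46), (392, 23), (412, -81)]
230 [(386, 46), (390, 23), (411, -83)]
250 [(385, 45), (389, 23), (410, -79)]
270 [(357, -43), (384, 45), (388, 25), (408, -78)]
290 [(360, -62), (383, 44), (407, -84)]
310 [(359, -52), (376, -46), (382, 38), (386, 30), (406, -75)]
330 [(357, -65), (365, 42), (381, -40), (399, 68), (404, -79)]
350 [(356, -78), (368, 56), (380, -25)]
370 [(356, -63)]
col 270 []
col 285 [(95, 81), (119, -69)]
col 300 [(95, 82), (119, -68)]
col 315 [(95, 82), (120, -69)]
col 330 [(95, 83), (120, -76)]
col 345 [(95, 82), (120, -79)]
col 360 [(95, 81), (120, -83)]
col 375 [(95, 80), (120, -84)]
col 390 [(95, 81), (120, -84)]
```

Emit:
servo_tool:
  turn:
    - [0, 0, 0]
    - [0, 0, 0]
    - [0, 0, 0]
    - [0, 0, 0]
    - [0, 0, 0]
    - [0, 0, 0]
    - [0, 0, 0]
  dp:
    - [0, 0, 0.2]
    - [0, 0, 0.4]
    - [0, 0, 0.55]
    - [0, 0, 0.63]
    - [0, 0, 0.66]
    - [0, 0, 0.67]
    - [0, 0, 0.67]
  grip: [-1, -1, -1, -1, -1, -1, -1]

```text
t: 26.48
ee_pos: [0.5752, -0.0419, 0.0006]
tcp_rot: [0.0, 0.712, 0.702, 0.0]
wrist_force: [0.0, 0.6, -0.3]
grip_width: 0.0229
grip_force: 49.7
```

```bash
python3 -c "
from h import *
ws()"
```

```text
t 26.5 stand x -37.3 y -68.0 z 0.6 Fs [ 0.   0.6 -0.3] w 22.9 yaw -0.84
```

```bash
python3 - <<'E'
from h import *
f=dict(np.load("fence.npz"))
A=world(f,[[395.5,130],[393.5,170],[390.7,230],[388.6,270],[386.6,310]],.016)[:,:2]*1000
B=world(f,[[285,119.6],[315,120.2],[345,120.4],[390,120.6]],.016)[:,:2]*1000
D=world(f,[[391.5,130],[389.5,170],[386.5,230],[384.5,270],[382.5,310]],.0)[:,:2]*1000
print(A.round(1),D.round(1),B.round(1))
E
```

```text
[[615.1  22.2]
 [614.8   0.8]
 [614.5 -33.6]
 [614.1 -58.3]
 [613.7 -84.4]] [[615.4  21.4]
 [615.1  -1.4]
 [614.5 -38.2]
 [614.1 -64.5]
 [613.6 -92.4]] [[556.   28.3]
 [571.9  27.8]
 [588.   27.5]
 [612.   27.1]]
```

Emit:
servo_tool:
  turn:
    - [0, 0, 0]
    - [0, 0, 0]
    - [0, 0, 0]
    - [0, 0, 0]
    - [0, 0, 0]
    - [0, 0, 0]
    - [0, 0, 0]
  dp:
    - [0, 0, 0]
    - [0, 0, 0]
    - [0, 0, 0]
    - [0, 0, -0.1]
    - [0, 0, -0.25]
    - [0, 0, -0.4]
    - [0, 0, -0.4]
  grip: [-0.3, -0.3, -0.3, -0.3, -0.3, -0.3, -0.3]

```text
t: 27.07
ee_pos: [0.5767, -0.0419, 0.0641]
tcp_rot: [0.002, 0.712, 0.702, 0.002]
wrist_force: [-0.1, -0.1, -0.6]
grip_width: 0.0297
grip_force: 0.0
```

Emit:
servo_tool:
  turn:
    - [0, 0, 0]
    - [0, 0, 0]
    - [0, 0, 0]
    - [0, 0, 0]
    - [0, 0, 0]
    - [0, 0, 0]
    - [0, 0, 0]
    - [0, 0, 0]
  dp:
    - [0, -0.15, 0]
    - [0, -0.28, 0]
    - [0, -0.28, 0]
    - [0, -0.28, 0]
    - [0, -0.28, 0.2]
    - [0, -0.28, 0.34]
    - [0, -0.28, 0.38]
    - [0, -0.28, 0.38]
  grip: [-1, -1, -1, -1, -1, -1, -1, -1]

```text
t: 27.73
ee_pos: [0.5327, -0.0411, 0.0018]
tcp_rot: [-0.001, 0.712, 0.702, -0.001]
wrist_force: [-0.8, -0.4, 1.2]
grip_width: 0.0001
grip_force: 0.0
```

```bash
sed -i 's/^C=np.array.*/C=np.array([.6151,.0271]); CY=-.85/' h.py; python3 - <<'E'
from h import *
ws(); f=grab("wrist")
print("bush expected",sw(-37.3-1.6,-69.6)); q=topface(f,44,*sw(-39,-70),89)
E
```

```text
t 27.7 stand x -81.4 y -69.4 z 1.8 Fs [-0.8 -0.4  1.2] w 0.1 yaw -0.87
bush expected [ 0.57517178 -0.04191527]
topface L 44 mm [575.5 -32.8] yaw 88.3 score 90
```

Emit:
servo_tool:
  turn:
    - [0, 0, 0]
    - [0, 0, 0]
    - [0, 0, 0]
    - [0, 0, 0]
    - [0, 0, 0]
    - [0, 0, 0]
    - [0, 0, 0]
    - [0, 0, 0]
  dp:
    - [0, 0.04, 0]
    - [0, 0.08, 0]
    - [0, 0.12, 0]
    - [0, 0.16, 0]
    - [0, 0.2, 0]
    - [0, 0.23, 0]
    - [0, 0.25, 0]
    - [0, 0.25, 0]
  grip: [-1, -1, -1, -1, -1, -1, -1, -1]

```text
t: 28.45
ee_pos: [0.5702, -0.0415, 0.0038]
tcp_rot: [-0.0, 0.712, 0.702, -0.0]
wrist_force: [-3.7, -0.2, 6.5]
grip_width: -0.0005
grip_force: 3.0
```

```bash
python3 -c "
from h import *
ws()"
```

```text
t 28.4 stand x -43.9 y -69.2 z 3.8 Fs [-3.7 -0.2  6.5] w -0.5 yaw -0.85
```

Emit:
servo_tool:
  turn:
    - [0, 0, 0]
    - [0, 0, 0]
    - [0, 0, 0]
    - [0, 0, 0]
    - [0, 0, 0]
  dp:
    - [0, 0.01, 0]
    - [0, 0.02, 0]
    - [0, 0.03, 0]
    - [0, 0.04, 0]
    - [0, 0.04, 0]
  grip: [-1, -1, -1, -1, -1]

```text
t: 28.87
ee_pos: [0.5761, -0.0416, 0.0037]
tcp_rot: [-0.0, 0.712, 0.702, -0.0]
wrist_force: [-3.7, 0.1, 6.5]
grip_width: -0.0001
grip_force: 3.0
```

```bash
python3 -c "
from h import *
ws()"
```

```text
t 28.9 stand x -37.9 y -69.3 z 3.7 Fs [-3.7  0.   6.5] w -0.1 yaw -0.85
```

Emit:
servo_tool:
  turn:
    - [0, 0, 0]
    - [0, 0, 0]
    - [0, 0, 0]
    - [0, 0, 0]
    - [0, 0, 0]
    - [0, 0, 0]
  dp:
    - [0, 0, -0.03]
    - [0, 0.01, -0.03]
    - [0, 0.02, -0.03]
    - [0, 0.03, -0.03]
    - [0, 0.04, -0.03]
    - [0, 0.04, -0.03]
  grip: [-1, -1, -1, -1, -1, -1]

```text
t: 29.37
ee_pos: [0.5809, -0.0417, 0.0081]
tcp_rot: [-0.001, 0.712, 0.702, -0.001]
wrist_force: [-6.8, -0.0, 12.4]
grip_width: 0.0002
grip_force: 6.0
```

```bash
python3 -c "
from h import *
ws()
f=grab('wrist'); topface(f,44,*sw(-18,-70),89)
g=cv2.GaussianBlur(f['pixels'].astype(np.float32).mean(2),(0,0),.8)
print(proj(f,[[*sw(-12+i,-70+j),.024] for i,j in((-12,-22),(-12,22),(12,22),(12,-22))]).round())"
```

```text
t 29.4 stand x -33.2 y -69.3 z 8.1 Fs [-6.8 -0.1 12.4] w 0.2 yaw -0.86
topface L 44 mm [601.3 -33.1] yaw 89.9 score 116
[[346. 386.]
 [348. 276.]
 [419. 276.]
 [411. 386.]]
```

```bash
python3 - <<'E'
from h import *
f=grab("wrist"); g=cv2.GaussianBlur(f["pixels"].astype(np.float32).mean(2),(0,0),.8)
for v in range(200,400,15):
    d=np.diff(g[v,300:460]); i=np.where(abs(d)>12)[0]; print(v,[(int(k)+300,int(d[k])) for k in i if abs(d[k])==abs(d[max(0,k-2):k+3]).max()])
for u in (355,365,375,385,395,405):
    d=np.diff(g[150:420,u]); i=np.where(abs(d)>12)[0]; print("col",u,[(int(k)+150,int(d[k])) for k in i if abs(d[k])==abs(d[max(0,k-2):k+3]).max()])
print(proj(f,[[*sw(0,y),z] for y in(-40,-90) for z in (0,.016)]).round())
E
```

```text
200 [(410, 38), (418, 39), (453, -70)]
215 [(409, 38), (418, 26), (452, -83)]
230 [(408, 38), (417, 27), (450, -72)]
245 [(407, 39), (416, 27), (449, -68)]
260 [(345, 33), (415, 26), (447, -68)]
275 [(345, 32), (349, 31), (419, 13), (446, -79)]
290 [(344, 29), (349, 27), (445, -67)]
305 [(302, 36), (317, -37), (326, 33), (341, -39), (344, 29), (348, 29), (416, 12), (443, -76)]
320 [(301, 32), (317, -40), (327, 35), (343, -33), (362, 53), (442, -72)]
335 [(300, 31), (317, -35), (327, 34), (344, -37), (365, 52), (414, 12), (440, -67)]
350 [(307, 22), (316, -50), (327, 45), (338, -24), (367, 52), (413, 12), (439, -86)]
365 [(377, 40), (404, -41)]
380 []
395 []
col 355 [(249, 34), (271, 19), (311, -48)]
col 365 [(249, 35), (253, 15), (264, -15), (271, 19)]
col 375 [(249, 35), (252, 23), (266, -21), (271, 20), (358, -22)]
col 385 [(249, 36), (252, 17), (267, -16), (271, 21), (368, -48)]
col 395 [(249, 36), (271, 21), (371, -50)]
col 405 [(249, 35), (271, 21), (364, -43)]
[[407. 234.]
 [415. 246.]
 [400. 347.]
 [407. 369.]]
```

```bash
python3 - <<'E'
from h import *
f=grab("wrist")
W=world(f,[[349.5,275],[348.5,305],[419.5,275],[416.5,305],[414.5,335],[413.5,350],[385,271.5]],.024)[:,:2]
a=np.radians(CY); c,s=np.cos(a),np.sin(a); d=(W-C)*1000
print(np.c_[c*d[:,0]+s*d[:,1],-s*d[:,0]+c*d[:,1]].round(1))
E
```

```text
[[-23.6 -47.7]
 [-23.7 -59. ]
 [  0.3 -47.7]
 [ -0.  -59. ]
 [  0.  -70.7]
 [  0.  -76.8]
 [-11.5 -46.4]]
```

Numerically, bush b now lies flush on the long bar (x from -23.6 to 0.0) with its near end at y = -46.4. Next I'll push it along to the corner.

Emit:
servo_tool:
  turn:
    - [0, 0, 0]
    - [0, 0, 0]
    - [0, 0, 0]
    - [0, 0, 0]
    - [0, 0, 0]
    - [0, 0, 0]
  dp:
    - [0, -0.05, 0]
    - [0, -0.05, -0.2]
    - [0, -0.05, -0.4]
    - [-0.29, 0.12, -0.4]
    - [-0.29, 0.12, -0.4]
    - [-0.29, 0.12, -0.4]
  grip: [-1, -1, -1, -1, -1, -1]

```text
t: 30.02
ee_pos: [0.602, -0.0888, 0.0687]
tcp_rot: [0.002, 0.713, 0.701, 0.001]
wrist_force: [-0.2, 0.0, -0.4]
grip_width: 0.0004
grip_force: 0.0
```

```bash
python3 -c "
from h import *
ws(); plan(*sw(-13,-113),.007,-.85)"
```

```text
t 30.0 stand x -11.4 y -116.1 z 68.7 Fs [-0.2  0.  -0.4] w 0.4 yaw -1.02
yaw now -1.02 p [ 0.602  -0.0888  0.0687] dp [ 0.022 -0.012  0.411] turnz -0.004 calls 1 each [ 0.022 -0.012  0.411]
```

Emit:
servo_tool:
  turn:
    - [0, 0, 0]
    - [0, 0, 0]
    - [0, 0, 0]
    - [0, 0, 0]
    - [0, 0, 0]
  dp:
    - [0, -0.012, 0.15]
    - [0, -0.012, 0.3]
    - [0, -0.012, 0.38]
    - [0, -0.012, 0.41]
    - [0, -0.012, 0.41]
  grip: [-1, -1, -1, -1, -1]

```text
t: 30.43
ee_pos: [0.5971, -0.0852, 0.005]
tcp_rot: [-0.001, 0.712, 0.702, -0.001]
wrist_force: [-0.0, 0.1, -0.9]
grip_width: -0.0
grip_force: 0.0
```

Emit:
servo_tool:
  turn:
    - [0, 0, 0]
    - [0, 0, 0]
    - [0, 0, 0]
    - [0, 0, 0]
    - [0, 0, 0]
    - [0, 0, 0]
    - [0, 0, 0]
    - [0, 0, 0]
    - [0, 0, 0]
  dp:
    - [0.05, 0, 0]
    - [0.1, 0, 0]
    - [0.14, 0, 0]
    - [0.18, 0, 0]
    - [0.22, 0, 0]
    - [0.26, 0, 0]
    - [0.3, 0, 0]
    - [0.34, 0, 0]
    - [0.34, 0, 0]
  grip: [-1, -1, -1, -1, -1, -1, -1, -1, -1]

```text
t: 31.18
ee_pos: [0.5986, -0.0326, 0.0061]
tcp_rot: [-0.0, 0.712, 0.702, 0.0]
wrist_force: [0.3, -0.3, 0.8]
grip_width: -0.0002
grip_force: 0.0
```

```bash
python3 -c "
from h import *
ws()"
```

```text
t 31.2 stand x -15.6 y -59.9 z 6.1 Fs [ 0.3 -0.3  0.8] w -0.2 yaw -0.75
```

Emit:
servo_tool:
  turn:
    - [0, 0, 0]
    - [0, 0, 0]
    - [0, 0, 0]
    - [0, 0, 0]
    - [0, 0, 0]
    - [0, 0, 0]
    - [0, 0, 0]
  dp:
    - [0.015, 0, 0]
    - [0.03, 0, 0]
    - [0.045, 0, 0]
    - [0.06, 0, 0]
    - [0.075, 0, 0]
    - [0.075, 0, 0]
    - [0.075, 0, 0]
  grip: [-1, -1, -1, -1, -1, -1, -1]

```text
t: 31.77
ee_pos: [0.5988, -0.0277, 0.0065]
tcp_rot: [0.002, 0.714, 0.7, -0.001]
wrist_force: [-0.9, -11.8, 2.6]
grip_width: -0.0006
grip_force: 6.0
```

```bash
python3 -c "
from h import *
ws()"
```

```text
t 31.8 stand x -15.5 y -55.0 z 6.5 Fs [ -0.7 -11.8   2.6] w -0.6 yaw -1.08
```

Emit:
servo_tool:
  turn:
    - [0, 0, 0]
    - [0, 0, 0]
    - [0, 0, 0]
    - [0, 0, 0]
    - [0, 0, 0]
    - [0, 0, 0]
    - [0, 0, 0]
  dp:
    - [-0.1, 0, 0]
    - [-0.1, 0, -0.2]
    - [-0.1, 0, -0.4]
    - [0, -0.25, -0.4]
    - [0.1, -0.25, -0.4]
    - [0.2, -0.25, -0.4]
    - [0.2, -0.25, -0.4]
  grip: [-1, -1, -1, -1, -1, -1, -1]

```text
t: 32.35
ee_pos: [0.5615, 0.0107, 0.0663]
tcp_rot: [-0.001, 0.711, 0.703, 0.001]
wrist_force: [0.1, 0.5, -0.1]
grip_width: 0.0001
grip_force: 0.0
```

```bash
cat >> h.py <<'E'
def edges(f,pts,axis,n=14):
    """strongest top-face (z=.024) edges near stand points; axis 0: scan stand x, 1: scan stand y; prints stand coordinate"""
    g=cv2.GaussianBlur(f["pixels"].astype(np.float32).mean(2),(0,0),.8); out=[]
    for p in pts:
        t=np.arange(-n/2,n/2,.1); X=np.array([[*sw(p[0]+(k if axis==0 else 0),p[1]+(k if axis==1 else 0)),.024] for k in t])
        u=proj(f,X).astype(np.float32); v=cv2.remap(g,u[:,:1],u[:,1:],1).ravel(); d=np.convolve(np.diff(v),np.ones(4)/4,"same")[3:-3]
        k=[i for i in range(len(d)) if abs(d[i])>1 and abs(d[i])==abs(d[max(0,i-10):i+11]).max()]
        out.append([(round(float(p[axis]+t[i+3]),1),round(float(d[i]*10))) for i in k])
    return out
E
python3 - <<'E'
from h import *
ws(); f=grab("wrist")
for n,p,a in(("left x",[(-24,-y) for y in(6,14,22,30,38)],0),("right x",[(0,-y) for y in(6,14,22,30,38)],0),("end y",[(-x,-44) for x in(4,8,12,16,20)],1),("corner y",[(-x,0) for x in(4,8,12,16,20)],1)):
    print(n); [print("  ",e) for e in edges(f,p,a)]
plan(*sw(-45,-22),.007,-.85)
E
```

```text
t 32.4 stand x -53.4 y -17.2 z 66.3 Fs [ 0.1  0.5 -0.1] w 0.1 yaw -0.66
left x
   [(-27.2, 90), (-24.2, 56)]
   [(-27.3, 83), (-24.2, 55)]
   [(-27.5, 81), (-24.1, 56)]
   [(-27.2, 85), (-24.2, 62)]
   [(-25.5, 87)]
right x
   []
   []
   []
   []
   []
end y
   [(-43.4, 34)]
   [(-43.5, 133)]
   [(-43.5, 133)]
   [(-43.5, 134)]
   [(-43.5, 134)]
corner y
   [(0.8, -35), (3.3, 48)]
   [(0.8, -38), (3.3, 47)]
   [(0.3, -31), (3.3, 20)]
   [(0.7, -29), (1.8, 29)]
   [(0.8, -37), (3.2, 35)]
yaw now -0.71 p [0.5618 0.0089 0.0663] dp [-0.021  0.054  0.395] turnz 0.003 calls 1 each [-0.021  0.054  0.395]
```

Bush b is seated: side parallel at x = -24.2, ends at y = -43.5 and +0.8. Now bush d.

```bash
python3 - <<'E'
from h import *
t=grab("top"); blobs(t,.024,lo=100,hi=300); plan(.4525,-.0515,.1,86.3)
E
```

```text
[432.4 230. ] 114 c [ 562.  -190.1] wh [36.9 20.4] ang 50.3
[490.4 237.3] 202 c [ 533.5 -330.7] wh [23.1 77. ] ang 71.8
yaw now -0.79 p [0.5619 0.0076 0.0662] dp [-0.404 -0.724 -0.226] turnz -1.935 calls 2 each [-0.202 -0.362 -0.113]
```

Emit:
servo_tool:
  turn:
    - [0, 0, 0]
    - [0, 0, -0.15]
    - [0, 0, -0.3]
    - [0, 0, -0.45]
    - [0, 0, -0.6]
    - [0, 0, -0.75]
    - [0, 0, -0.9]
    - [0, 0, -0.97]
    - [0, 0, -0.97]
  dp:
    - [0, 0, -0.2]
    - [-0.1, -0.2, -0.23]
    - [-0.2, -0.4, -0.23]
    - [-0.4, -0.72, -0.23]
    - [-0.4, -0.72, -0.23]
    - [-0.4, -0.72, -0.23]
    - [-0.4, -0.72, -0.23]
    - [-0.4, -0.72, -0.23]
    - [-0.4, -0.72, -0.23]
  grip: [0, 0, 0, 0, 0, 0, 0, 0, 0]

```text
t: 33.2
ee_pos: [0.4529, -0.0526, 0.1007]
tcp_rot: [0.0, 0.4, 0.916, -0.0]
wrist_force: [0.1, 0.4, 0.6]
grip_width: 0.0427
grip_force: 0.0
```

Emit:
servo_tool:
  turn:
    - [0, 0, -0.15]
    - [0, 0, -0.3]
    - [0, 0, -0.45]
    - [0, 0, -0.6]
    - [0, 0, -0.75]
    - [0, 0, -0.9]
    - [0, 0, -0.965]
    - [0, 0, -0.965]
    - [0, 0, -0.965]
  dp:
    - [0, 0, 0]
    - [0, 0, 0]
    - [0, 0, 0]
    - [0, 0, 0]
    - [0, 0, 0]
    - [0, 0, 0]
    - [0, 0, 0]
    - [0, 0, 0]
    - [0, 0, 0]
  grip: [0, 0, 0, 0, 0, 0, 0, 0, 0]

```text
t: 33.95
ee_pos: [0.4528, -0.0517, 0.1005]
tcp_rot: [-0.0, 0.035, 0.999, -0.0]
wrist_force: [-0.2, 0.6, 0.5]
grip_width: 0.0429
grip_force: 0.0
```

```bash
python3 - <<'E'
from h import *
f=grab("wrist"); st(); blobs(f,.024,th=120,lo=300); blobs(f,.024,th=60,lo=300)
for L in(28,36): q=topface(f,L,.4525,-.0515,-3.7)
q=topface(f,28,.4525,-.0515,-3.7); plan(q[0],q[1],0,90+q[2])
E
```

```text
t 34.0 s -185.9 lat 214.0 z 100.5 Ftool [ 0.1 -0.3  0.3] Tq [ 0.05  0.02 -0.  ] w 42.9 yaw 85.97
[320.7 243.7] 2710 c [450.8 -52. ] wh [25.3 35.5] ang 86.7
[348.9 471.4] 426 c [612.9 -42.2] wh [61.2 11.9] ang 85.9
topface L 28 mm [454. -52.] yaw -3.6 score 226
topface L 36 mm [450.7 -51.8] yaw -3.6 score 253
topface L 28 mm [454. -52.] yaw -3.6 score 226
yaw now 85.97 p [ 0.4528 -0.0516  0.1005] dp [-0.008 -0.002  0.67 ] turnz -0.009 calls 1 each [-0.008 -0.002  0.67 ]
```

Emit:
servo_tool:
  turn:
    - [0, 0, -0.008]
    - [0, 0, -0.008]
    - [0, 0, -0.008]
    - [0, 0, -0.008]
    - [0, 0, -0.008]
    - [0, 0, -0.008]
  dp:
    - [-0.008, -0.002, 0.2]
    - [-0.008, -0.002, 0.4]
    - [-0.008, -0.002, 0.6]
    - [-0.008, -0.002, 0.675]
    - [-0.008, -0.002, 0.675]
    - [-0.008, -0.002, 0.675]
  grip: [0, 0, 0, 0, 0, 0]

```text
t: 34.5
ee_pos: [0.4536, -0.0515, -0.0019]
tcp_rot: [-0.001, 0.031, 1.0, -0.0]
wrist_force: [-0.3, -0.0, -0.8]
grip_width: 0.0424
grip_force: 0.0
```

Emit:
servo_tool:
  turn:
    - [0, 0, 0]
    - [0, 0, 0]
    - [0, 0, 0]
    - [0, 0, 0]
    - [0, 0, 0]
  dp:
    - [0, 0, 0]
    - [0, 0, 0]
    - [0, 0, 0]
    - [0, 0, 0]
    - [0, 0, 0]
  grip: [-1, -1, -1, -1, -1]

```text
t: 34.92
ee_pos: [0.4542, -0.0515, -0.0003]
tcp_rot: [0.0, 0.03, 1.0, -0.0]
wrist_force: [-0.7, -0.4, -1.3]
grip_width: 0.0228
grip_force: 49.3
```

```bash
python3 -c "
from h import *
st(); plan(*gx(-.085),.045,67.5)"
```

```text
t 34.9 s -184.7 lat 214.7 z -0.3 Ftool [ 0.7 -0.4  1.3] Tq [ 0.06  0.01 -0.03] w 22.8 yaw 86.55
yaw now 86.55 p [ 4.542e-01 -5.150e-02 -3.000e-04] dp [-0.161 -1.57  -0.302] turnz 0.423 calls 2 each [-0.081 -0.785 -0.151]
```

Emit:
servo_tool:
  turn:
    - [0, 0, 0]
    - [0, 0, 0]
    - [0, 0, 0]
    - [0, 0, 0]
    - [0, 0, 0]
    - [0, 0, 0]
    - [0, 0, 0]
  dp:
    - [0, 0, -0.2]
    - [0, 0, -0.45]
    - [-0.08, -0.2, -0.6]
    - [-0.08, -0.4, -0.6]
    - [-0.08, -0.78, -0.6]
    - [-0.08, -0.78, -0.6]
    - [-0.08, -0.78, -0.6]
  grip: [-1, -1, -1, -1, -1, -1, -1]

```text
t: 35.5
ee_pos: [0.4579, -0.1738, 0.0895]
tcp_rot: [-0.0, 0.034, 0.999, -0.001]
wrist_force: [-1.0, -0.2, -0.3]
grip_width: 0.0227
grip_force: 49.5
```

Emit:
servo_tool:
  turn:
    - [0, 0, 0.15]
    - [0, 0, 0.3]
    - [0, 0, 0.42]
    - [0, 0, 0.42]
    - [0, 0, 0.42]
    - [0, 0, 0.42]
    - [0, 0, 0.42]
    - [0, 0, 0.42]
  dp:
    - [-0.08, -0.2, 0]
    - [-0.08, -0.4, 0]
    - [-0.08, -0.78, 0]
    - [-0.08, -0.78, 0]
    - [-0.08, -0.78, 0.1]
    - [-0.08, -0.78, 0.28]
    - [-0.08, -0.78, 0.28]
    - [-0.08, -0.78, 0.28]
  grip: [-1, -1, -1, -1, -1, -1, -1, -1]

```text
t: 36.17
ee_pos: [0.4635, -0.2851, 0.0468]
tcp_rot: [-0.001, 0.193, 0.981, 0.001]
wrist_force: [0.4, -0.0, -0.7]
grip_width: 0.0231
grip_force: 49.5
```

```bash
python3 -c "
from h import *
st(); plan(*gx(-.085),.0477,67.5)"
```

```text
t 36.2 s -86.8 lat 2.4 z 46.8 Ftool [-0.4  0.2  0.7] Tq [-0.01 -0.07 -0.02] w 23.1 yaw 67.75
yaw now 67.75 p [ 0.4635 -0.2851  0.0468] dp [-0.012 -0.016 -0.006] turnz 0.006 calls 1 each [-0.012 -0.016 -0.006]
```

Emit:
servo_tool:
  turn:
    - [0, 0, 0]
    - [0, 0, 0]
    - [0, 0, 0]
  dp:
    - [0, -0.013, 0]
    - [0, -0.013, 0]
    - [0, -0.013, 0]
  grip: [-1, -1, -1]

```text
t: 36.42
ee_pos: [0.4638, -0.2883, 0.0485]
tcp_rot: [0.001, 0.193, 0.981, -0.0]
wrist_force: [0.2, 0.3, 0.2]
grip_width: 0.0231
grip_force: 49.5
```

```bash
python3 -c "
from h import *
st(); plan(*gx(-.085),.0477,67.5)"
```

```text
t 36.4 s -85.2 lat -0.5 z 48.5 Ftool [-0.1  0.3 -0.2] Tq [-0.02  0.01 -0.02] w 23.1 yaw 67.69
yaw now 67.69 p [ 0.4638 -0.2883  0.0485] dp [-0.001  0.003  0.005] turnz 0.004 calls 1 each [-0.001  0.003  0.005]
```

Emit:
servo_tool:
  turn:
    - [0, 0, 0]
    - [0, 0, 0]
    - [0, 0, 0]
    - [0, 0, 0]
    - [0, 0, 0]
    - [0, 0, 0]
    - [0, 0, 0]
    - [0, 0, 0]
  dp:
    - [-0.02, 0.003, 0.005]
    - [-0.05, 0.003, 0.005]
    - [-0.09, 0.003, 0.005]
    - [-0.13, 0.003, 0.005]
    - [-0.17, 0.003, 0.005]
    - [-0.21, 0.003, 0.005]
    - [-0.23, 0.003, 0.005]
    - [-0.23, 0.003, 0.005]
  grip: [-1, -1, -1, -1, -1, -1, -1, -1]

```text
t: 37.08
ee_pos: [0.4963, -0.3013, 0.0465]
tcp_rot: [0.0, 0.194, 0.981, 0.0]
wrist_force: [0.1, 0.1, 0.1]
grip_width: 0.0225
grip_force: 49.5
```

```bash
python3 -c "
from h import *
st()"
```

```text
t 37.1 s -50.2 lat 0.0 z 46.5 Ftool [-0.   0.1 -0.1] Tq [-0.03 -0.01  0.  ] w 22.5 yaw 67.68
```

Emit:
servo_tool:
  turn:
    - [0, 0, 0]
    - [0, 0, 0]
    - [0, 0, 0]
    - [0, 0, 0]
    - [0, 0, 0]
    - [0, 0, 0]
    - [0, 0, 0]
  dp:
    - [-0.01, 0, 0]
    - [-0.02, 0, 0]
    - [-0.03, 0, 0]
    - [-0.04, 0, 0]
    - [-0.05, 0, 0]
    - [-0.06, 0, 0]
    - [-0.06, 0, 0]
  grip: [-1, -1, -1, -1, -1, -1, -1]

```text
t: 37.67
ee_pos: [0.5041, -0.3045, 0.0467]
tcp_rot: [0.0, 0.194, 0.981, -0.0]
wrist_force: [0.8, -0.4, -1.0]
grip_width: 0.023
grip_force: 49.5
```

```bash
python3 -c "
from h import *
st()"
```

```text
t 37.7 s -41.8 lat -0.0 z 46.7 Ftool [-0.9 -0.1  1. ] Tq [ 0.02 -0.03 -0.01] w 23.0 yaw 67.68
```

Emit:
servo_tool:
  turn:
    - [0, 0, 0]
    - [0, 0, 0]
    - [0, 0, 0]
    - [0, 0, 0]
    - [0, 0, 0]
    - [0, 0, 0]
  dp:
    - [-0.01, 0, -0.005]
    - [-0.02, 0, -0.005]
    - [-0.03, 0, -0.005]
    - [-0.04, 0, -0.005]
    - [-0.04, 0, -0.005]
    - [-0.04, 0, -0.005]
  grip: [-1, -1, -1, -1, -1, -1]

```text
t: 38.17
ee_pos: [0.5093, -0.3067, 0.0473]
tcp_rot: [0.0, 0.194, 0.981, 0.0]
wrist_force: [-0.1, -0.1, -1.2]
grip_width: 0.0227
grip_force: 49.5
```

```bash
python3 -c "
from h import *
st()"
```

```text
t 38.2 s -36.1 lat 0.0 z 47.3 Ftool [ 0.  -0.2  1.2] Tq [-0.04  0.05  0.04] w 22.7 yaw 67.68
```

Emit:
servo_tool:
  turn:
    - [0, 0, 0]
    - [0, 0, 0]
    - [0, 0, 0]
    - [0, 0, 0]
    - [0, 0, 0]
    - [0, 0, 0]
  dp:
    - [-0.01, 0, 0]
    - [-0.02, 0, 0]
    - [-0.03, 0, 0]
    - [-0.04, 0, 0]
    - [-0.04, 0, 0]
    - [-0.04, 0, 0]
  grip: [-1, -1, -1, -1, -1, -1]

```text
t: 38.67
ee_pos: [0.5149, -0.309, 0.0474]
tcp_rot: [0.0, 0.194, 0.981, 0.0]
wrist_force: [-0.6, 0.2, -1.0]
grip_width: 0.0227
grip_force: 49.5
```

```bash
python3 -c "
from h import *
st()"
```

```text
t 38.7 s -30.1 lat -0.0 z 47.4 Ftool [ 0.6 -0.   1. ] Tq [0.02 0.04 0.01] w 22.7 yaw 67.68
```

Past the step already; now on to the collar.

Emit:
servo_tool:
  turn:
    - [0, 0, 0]
    - [0, 0, 0]
    - [0, 0, 0]
    - [0, 0, 0]
    - [0, 0, 0]
    - [0, 0, 0]
    - [0, 0, 0]
  dp:
    - [-0.01, 0, 0]
    - [-0.02, 0, 0]
    - [-0.03, 0, 0]
    - [-0.04, 0, 0]
    - [-0.05, 0, 0]
    - [-0.05, 0, 0]
    - [-0.05, 0, 0]
  grip: [-1, -1, -1, -1, -1, -1, -1]

```text
t: 39.25
ee_pos: [0.5195, -0.3111, 0.047]
tcp_rot: [-0.002, 0.194, 0.981, 0.0]
wrist_force: [-5.6, 2.8, 1.5]
grip_width: 0.0231
grip_force: 49.9
```

```bash
python3 -c "
from h import *
st()"
```

```text
t 39.2 s -25.0 lat -0.2 z 47.0 Ftool [ 6.2  0.5 -1.5] Tq [-0.1   1.34  0.06] w 23.1 yaw 67.67
```

Bush d fits too (collar reached at s = -25.0 with 6.2 N). I'll retract and take it to the fence, behind b.

Emit:
servo_tool:
  turn:
    - [0, 0, 0]
    - [0, 0, 0]
    - [0, 0, 0]
    - [0, 0, 0]
    - [0, 0, 0]
    - [0, 0, 0]
    - [0, 0, 0]
    - [0, 0, 0]
  dp:
    - [0.1, 0, 0]
    - [0.2, 0, 0]
    - [0.3, 0, 0]
    - [0.4, 0, 0]
    - [0.5, 0, 0]
    - [0.53, 0, -0.2]
    - [0.53, 0, -0.36]
    - [0.53, 0, -0.36]
  grip: [-1, -1, -1, -1, -1, -1, -1, -1]

```text
t: 39.92
ee_pos: [0.4498, -0.2823, 0.105]
tcp_rot: [0.002, 0.194, 0.981, -0.001]
wrist_force: [0.4, 0.1, -0.3]
grip_width: 0.0228
grip_force: 49.5
```

```bash
python3 -c "
from h import *
st(); plan(*sw(-38,-80),.1,-.85)"
```

```text
t 39.9 s -100.5 lat -0.3 z 105.0 Ftool [-0.4  0.2  0.3] Tq [ 0.   -0.03 -0.02] w 22.8 yaw 67.68
yaw now 67.68 p [ 0.4498 -0.2823  0.105 ] dp [-0.195  1.738  0.033] turnz 1.523 calls 2 each [-0.098  0.869  0.017]
```

Emit:
servo_tool:
  turn:
    - [0, 0, 0]
    - [0, 0, 0]
    - [0, 0, 0]
    - [0, 0, 0]
    - [0, 0, 0]
  dp:
    - [-0.1, 0.3, 0]
    - [-0.1, 0.6, 0]
    - [-0.1, 0.87, 0]
    - [-0.1, 0.87, 0]
    - [-0.1, 0.87, 0]
  grip: [-1, -1, -1, -1, -1]

```text
t: 40.33
ee_pos: [0.5137, -0.1625, 0.1014]
tcp_rot: [0.001, 0.19, 0.982, 0.001]
wrist_force: [-0.3, -0.7, -1.1]
grip_width: 0.0231
grip_force: 49.6
```

Emit:
servo_tool:
  turn:
    - [0, 0, 0.15]
    - [0, 0, 0.3]
    - [0, 0, 0.45]
    - [0, 0, 0.6]
    - [0, 0, 0.75]
    - [0, 0, 0.9]
    - [0, 0, 1]
    - [0, 0, 1]
    - [0, 0, 1]
  dp:
    - [-0.1, 0.3, 0]
    - [-0.1, 0.6, 0]
    - [-0.1, 0.87, 0]
    - [-0.1, 0.87, 0]
    - [-0.1, 0.87, 0]
    - [-0.1, 0.87, 0]
    - [-0.1, 0.87, 0]
    - [-0.1, 0.87, 0]
    - [-0.1, 0.87, 0]
  grip: [-1, -1, -1, -1, -1, -1, -1, -1, -1]

```text
t: 41.08
ee_pos: [0.5749, -0.0526, 0.1012]
tcp_rot: [0.0, 0.554, 0.833, -0.0]
wrist_force: [-0.0, -0.4, -2.0]
grip_width: 0.0225
grip_force: 49.6
```

Emit:
servo_tool:
  turn:
    - [0, 0, 0.15]
    - [0, 0, 0.3]
    - [0, 0, 0.45]
    - [0, 0, 0.522]
    - [0, 0, 0.522]
    - [0, 0, 0.522]
  dp:
    - [0, 0, 0]
    - [0, 0, 0]
    - [0, 0, 0]
    - [0, 0, 0]
    - [0, 0, 0]
    - [0, 0, 0]
  grip: [-1, -1, -1, -1, -1, -1]

```text
t: 41.58
ee_pos: [0.5749, -0.0521, 0.1013]
tcp_rot: [0.0, 0.711, 0.703, -0.0]
wrist_force: [-0.4, -0.5, -1.6]
grip_width: 0.0228
grip_force: 49.6
```

```bash
python3 - <<'E'
from h import *
ws(); plan(*sw(-38,-80),.001,-.85); f=grab("wrist"); print(edges(f,[(-24,-14),(-24,-30)],0),edges(f,[(-12,-44),(-12,0)],1))
E
```

```text
t 41.6 stand x -39.0 y -79.8 z 101.3 Fs [-0.4 -0.5 -1.6] w 22.8 yaw -0.61
yaw now -0.61 p [ 0.5749 -0.0521  0.1013] dp [-0.001  0.007  0.669] turnz 0.005 calls 1 each [-0.001  0.007  0.669]
[[(-24.3, 101)], [(-24.4, 99)]] [[(-43.7, 115), (-39.8, 23)], []]
```

Emit:
servo_tool:
  turn:
    - [0, 0, 0]
    - [0, 0, 0]
    - [0, 0, 0]
    - [0, 0, 0]
    - [0, 0, 0]
    - [0, 0, 0]
    - [0, 0, 0]
  dp:
    - [0, 0, 0.2]
    - [0, 0, 0.4]
    - [0, 0, 0.55]
    - [0, 0, 0.62]
    - [0, 0, 0.65]
    - [0, 0, 0.66]
    - [0, 0, 0.66]
  grip: [-1, -1, -1, -1, -1, -1, -1]

```text
t: 42.22
ee_pos: [0.5754, -0.0517, 0.0029]
tcp_rot: [0.0, 0.712, 0.702, 0.0]
wrist_force: [-0.5, 0.6, -0.8]
grip_width: 0.0228
grip_force: 49.6
```

Emit:
servo_tool:
  turn:
    - [0, 0, 0]
    - [0, 0, 0]
    - [0, 0, 0]
    - [0, 0, 0]
    - [0, 0, 0]
    - [0, 0, 0]
    - [0, 0, 0]
  dp:
    - [0, 0, 0]
    - [0, 0, 0]
    - [0, 0, 0]
    - [0, 0, -0.1]
    - [0, 0, -0.25]
    - [0, 0, -0.4]
    - [0, 0, -0.4]
  grip: [-0.3, -0.3, -0.3, -0.3, -0.3, -0.3, -0.3]

```text
t: 42.8
ee_pos: [0.5771, -0.0517, 0.0665]
tcp_rot: [0.002, 0.712, 0.702, 0.002]
wrist_force: [1.8, 0.2, 0.0]
grip_width: 0.0296
grip_force: 0.0
```

Emit:
servo_tool:
  turn:
    - [0, 0, 0]
    - [0, 0, 0]
    - [0, 0, 0]
    - [0, 0, 0]
    - [0, 0, 0]
    - [0, 0, 0]
    - [0, 0, 0]
    - [0, 0, 0]
  dp:
    - [0, -0.15, 0]
    - [0, -0.28, 0]
    - [0, -0.28, 0]
    - [0, -0.28, 0]
    - [0, -0.28, 0.2]
    - [0, -0.28, 0.34]
    - [0, -0.28, 0.36]
    - [0, -0.28, 0.36]
  grip: [-1, -1, -1, -1, -1, -1, -1, -1]

```text
t: 43.47
ee_pos: [0.5331, -0.0509, 0.0074]
tcp_rot: [-0.001, 0.712, 0.702, -0.001]
wrist_force: [-0.1, -0.1, -0.2]
grip_width: -0.0
grip_force: 0.0
```

```bash
python3 - <<'E'
from h import *
ws(); f=grab("wrist"); print(edges(f,[(-27,-68),(-27,-72),(-27,-76),(-27,-90)],0,16),edges(f,[(-34,-67),(-38,-67),(-44,-67)],1,16))
E
```

```text
t 43.5 stand x -80.9 y -79.2 z 7.4 Fs [-0.1 -0.1 -0.2] w -0.0 yaw -0.79
[[(-26.4, -95)], [(-26.3, -93)], [(-26.3, -88)], [(-34.7, 15), (-26.2, -116)]] [[(-64.1, -34)], [(-64.1, -34), (-62.3, 16)], [(-64.1, -33), (-61.9, 33)]]
```

Emit:
servo_tool:
  turn:
    - [0, 0, 0]
    - [0, 0, 0]
    - [0, 0, 0]
    - [0, 0, 0]
    - [0, 0, 0]
    - [0, 0, 0]
    - [0, 0, 0]
    - [0, 0, 0]
  dp:
    - [0, 0.04, 0]
    - [0, 0.08, 0]
    - [0, 0.12, 0]
    - [0, 0.16, 0]
    - [0, 0.2, 0]
    - [0, 0.24, 0]
    - [0, 0.28, 0]
    - [0, 0.28, 0]
  grip: [-1, -1, -1, -1, -1, -1, -1, -1]

```text
t: 44.18
ee_pos: [0.5768, -0.0515, 0.0085]
tcp_rot: [0.001, 0.712, 0.702, 0.001]
wrist_force: [1.2, -0.6, -0.6]
grip_width: -0.0001
grip_force: 0.0
```

Emit:
servo_tool:
  turn:
    - [0, 0, 0]
    - [0, 0, 0]
    - [0, 0, 0]
    - [0, 0, 0]
    - [0, 0, 0]
  dp:
    - [0, 0.01, 0]
    - [0, 0.02, 0]
    - [0, 0.03, 0]
    - [0, 0.04, 0]
    - [0, 0.04, 0]
  grip: [-1, -1, -1, -1, -1]

```text
t: 44.6
ee_pos: [0.5815, -0.0516, 0.0084]
tcp_rot: [0.0, 0.712, 0.702, 0.0]
wrist_force: [-0.1, -0.0, 0.1]
grip_width: 0.0005
grip_force: 0.2
```

```bash
python3 - <<'E'
from h import *
ws(); f=grab("wrist"); print(edges(f,[(0,-68),(0,-72),(0,-80),(0,-86)],0,16),edges(f,[(-24,-67),(-24,-70)],0,16),edges(f,[(-6,-67),(-12,-67),(-20,-67)],1,16))
print(edges(f,[(-24,-14),(-24,-30)],0),edges(f,[(-12,-44),(-6,-44)],1))
E
```

```text
t 44.6 stand x -32.4 y -79.2 z 8.4 Fs [-0.1 -0.   0.1] w 0.5 yaw -0.81
[[(-1.0, 41)], [(-1.1, 39)], [(-1.0, 37)], [(-1.0, 38), (4.4, 38)]] [[(-30.7, 59), (-25.8, 39)], [(-30.6, 63), (-25.4, 38)]] [[(-64.2, -33)], [(-64.2, -32), (-62.3, 22)], [(-71.9, 71), (-64.2, -33), (-61.4, 28)]]
[[(-23.9, 169)], [(-24.0, 156)]] [[(-43.6, 101)], [(-43.6, 97)]]
```

Emit:
servo_tool:
  turn:
    - [0, 0, 0]
    - [0, 0, 0]
    - [0, 0, 0]
    - [0, 0, 0]
    - [0, 0, 0]
  dp:
    - [0, 0.01, 0]
    - [0, 0.02, 0]
    - [0, 0.025, 0]
    - [0, 0.025, 0]
    - [0, 0.025, 0]
  grip: [-1, -1, -1, -1, -1]

```text
t: 45.07
ee_pos: [0.5838, -0.0517, 0.0084]
tcp_rot: [-0.001, 0.712, 0.702, -0.001]
wrist_force: [-5.7, 0.7, 5.9]
grip_width: 0.0003
grip_force: 3.7
```

```bash
python3 - <<'E'
from h import *
ws(); f=grab("wrist"); print(edges(f,[(0,-68),(0,-72),(0,-80),(0,-86)],0,16),edges(f,[(-6,-67),(-12,-67),(-20,-67)],1,16))
E
```

```text
t 45.1 stand x -30.1 y -79.3 z 8.4 Fs [-5.7  0.6  5.9] w 0.3 yaw -0.81
[[(0.3, 32)], [(0.4, 32)], [(0.2, 30)], [(0.2, 27), (7.5, 14)]] [[(-64.2, -38)], [(-64.2, -35), (-62.4, 36)], [(-71.5, 85), (-64.2, -33)]]
```

Emit:
servo_tool:
  turn:
    - [0, 0, 0]
    - [0, 0, 0]
    - [0, 0, 0]
    - [0, 0, 0]
    - [0, 0, 0]
    - [0, 0, 0]
    - [0, 0, 0]
  dp:
    - [0, -0.05, 0]
    - [0, -0.05, -0.2]
    - [0, -0.05, -0.4]
    - [-0.25, 0.12, -0.4]
    - [-0.25, 0.12, -0.4]
    - [-0.25, 0.12, -0.4]
    - [-0.25, 0.12, -0.4]
  grip: [-1, -1, -1, -1, -1, -1, -1]

```text
t: 45.7
ee_pos: [0.6024, -0.0898, 0.0683]
tcp_rot: [0.0, 0.712, 0.702, 0.0]
wrist_force: [0.0, 0.5, 0.4]
grip_width: 0.0002
grip_force: 0.0
```

Emit:
servo_tool:
  turn:
    - [0, 0, 0]
    - [0, 0, 0]
    - [0, 0, 0]
    - [0, 0, 0]
    - [0, 0, 0]
    - [0, 0, 0]
  dp:
    - [0, 0, 0.15]
    - [0, 0, 0.3]
    - [0, 0, 0.37]
    - [0, 0, 0.4]
    - [0, 0, 0.4]
    - [0, 0, 0.4]
  grip: [-1, -1, -1, -1, -1, -1]

```text
t: 46.2
ee_pos: [0.6023, -0.0891, 0.0086]
tcp_rot: [-0.0, 0.712, 0.702, -0.0]
wrist_force: [-0.1, 0.2, -0.1]
grip_width: -0.0001
grip_force: 0.0
```

```bash
python3 -c "
from h import *
ws()"
```

```text
t 46.2 stand x -11.1 y -116.4 z 8.6 Fs [-0.1  0.2 -0.1] w -0.1 yaw -0.79
```

Emit:
servo_tool:
  turn:
    - [0, 0, 0]
    - [0, 0, 0]
    - [0, 0, 0]
    - [0, 0, 0]
    - [0, 0, 0]
    - [0, 0, 0]
    - [0, 0, 0]
  dp:
    - [0.03, 0, 0]
    - [0.06, 0, 0]
    - [0.1, 0, 0]
    - [0.14, 0, 0]
    - [0.17, 0, 0]
    - [0.19, 0, 0]
    - [0.19, 0, 0]
  grip: [-1, -1, -1, -1, -1, -1, -1]

```text
t: 46.78
ee_pos: [0.6028, -0.0597, 0.0085]
tcp_rot: [-0.0, 0.712, 0.703, 0.0]
wrist_force: [0.2, -0.7, -0.4]
grip_width: 0.0001
grip_force: 0.0
```

Emit:
servo_tool:
  turn:
    - [0, 0, 0]
    - [0, 0, 0]
    - [0, 0, 0]
    - [0, 0, 0]
    - [0, 0, 0]
    - [0, 0, 0]
    - [0, 0, 0]
  dp:
    - [0.01, 0, 0]
    - [0.02, 0, 0]
    - [0.03, 0, 0]
    - [0.04, 0, 0]
    - [0.05, 0, 0]
    - [0.055, 0, 0]
    - [0.055, 0, 0]
  grip: [-1, -1, -1, -1, -1, -1, -1]

```text
t: 47.37
ee_pos: [0.6027, -0.0558, 0.0085]
tcp_rot: [0.001, 0.713, 0.701, -0.001]
wrist_force: [0.2, -9.2, 1.3]
grip_width: -0.0
grip_force: 4.5
```

```bash
python3 -c "
from h import *
ws()"
```

```text
t 47.4 stand x -11.2 y -83.1 z 8.5 Fs [ 0.3 -9.2  1.3] w -0.0 yaw -0.97
```

Emit:
servo_tool:
  turn:
    - [0, 0, 0]
    - [0, 0, 0]
    - [0, 0, 0]
    - [0, 0, 0]
    - [0, 0, 0]
    - [0, 0, 0]
    - [0, 0, 0]
  dp:
    - [-0.08, 0, 0]
    - [-0.1, 0, -0.15]
    - [-0.1, -0.3, -0.4]
    - [-0.1, -0.4, -0.6]
    - [0, -0.4, -0.8]
    - [0, -0.4, -0.8]
    - [0, -0.4, -0.8]
  grip: [-1, -1, -1, -1, -1, -1, -1]

```text
t: 47.95
ee_pos: [0.544, -0.0515, 0.1306]
tcp_rot: [0.002, 0.712, 0.702, 0.002]
wrist_force: [-0.0, 0.5, 0.3]
grip_width: 0.0001
grip_force: 0.0
```

```bash
python3 - <<'E'
from h import *
ws(); f=grab("wrist"); np.savez("chk.npz",**f)
print("x edge",[e for e in edges(f,[(-24,-y) for y in(5,12,20,28,36,42,47,54,62,69)],0)])
print("d end",edges(f,[(-x,-72) for x in(5,12,19)],1)); print("joint",edges(f,[(-x,-44) for x in(5,12,19)],1)); print("far",edges(f,[(-x,0) for x in(5,12,19)],1))
t=grab("top"); save(t,"m1",(290,150,390,250),5,10)
a=cv2.imread("pics/m1.png"); save(f,"m2",None,1); b=cv2.imread("pics/m2.png"); 
X=proj(f,[[*sw(-12,-36),.024]])[0].astype(int); y0=max(0,min(330,X[1]-75)); x0=max(0,min(490,X[0]-75))
c=cv2.resize(b[y0:y0+150,x0:x0+150],(290,290),interpolation=cv2.INTER_CUBIC); o=np.zeros((500,800,3),np.uint8); o[:,:500]=a; o[:290,510:]=c
s=grab("scene")["pixels"][160:250,290:380,::-1]; o[300:490,510:700]=cv2.resize(s,(190,190),interpolation=cv2.INTER_CUBIC); cv2.imwrite("pics/m3.png",o); print(x0,y0)
E
```

```text
t 48.0 stand x -70.0 y -79.6 z 130.6 Fs [-0.   0.5  0.3] w 0.1 yaw -0.76
x edge [[(-28.0, 63), (-27.9, 63), (-24.5, 76)], [(-27.6, 60), (-24.6, 67)], [(-27.7, 66), (-24.3, 58)], [(-27.9, 64), (-24.4, 69)], [(-28.0, 58), (-24.5, 64)], [(-28.0, 62), (-27.9, 62), (-24.3, 56), (-24.2, 56)], [(-28.3, 59), (-28.2, 59), (-23.9, 52)], [(-27.9, 62), (-24.3, 50), (-24.2, 50)], [(-28.1, 59), (-23.8, 51)], [(-25.9, 54), (-24.0, 57)]]
d end [[(-72.0, 63)], [(-72.0, 102)], [(-71.6, 98)]]
joint [[], [], [(-41.9, 10)]]
far [[], [], []]
342 89
```

View pics/m3.png

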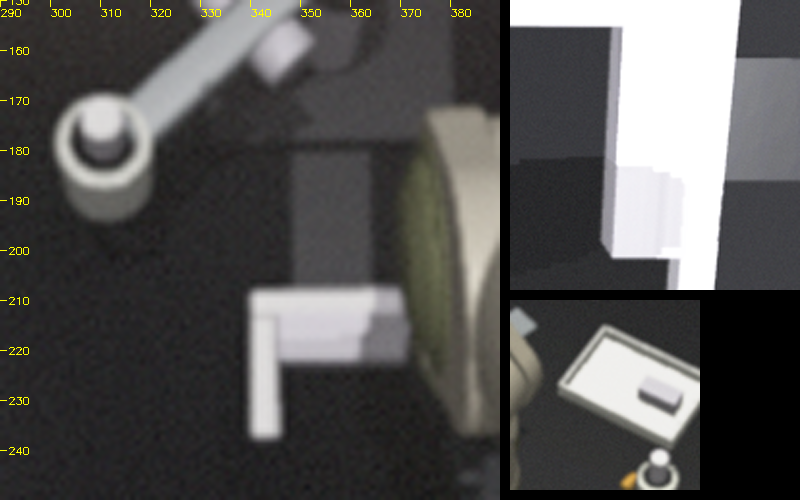

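Bushes b and d are flush and butted, and bush a lies flat in the tray. The microscope post top is at top-view pixel (310,174). Now the microscope.

Emit:
servo_tool:
  turn:
    - [0, 0, 0]
    - [0, 0, 0]
    - [0, 0, 0]
    - [0, 0, 0]
    - [0, 0, 0]
    - [0, 0, 0]
  dp:
    - [0, 0, -0.2]
    - [0, 0, -0.5]
    - [0, 0, -0.8]
    - [0, 0, -1]
    - [0, 0, -1]
    - [0, 0, -1]
  grip: [0, 0, 0, 0, 0, 0]

```text
t: 48.6
ee_pos: [0.5438, -0.0523, 0.2791]
tcp_rot: [0.001, 0.712, 0.702, 0.001]
wrist_force: [0.3, -0.4, -1.0]
grip_width: 0.0426
grip_force: 0.0
```

```bash
python3 - <<'E'
from h import *
t=grab("top"); P=world(t,[[310.4,173.6]],.248)[0,:2]; K=sw(138,-30); d=P-K; print("post",P,"col",K,"r",np.linalg.norm(d))
a=np.radians(CY); sx=np.cos(a)*d[0]+np.sin(a)*d[1]; sy=-np.sin(a)*d[0]+np.cos(a)*d[1]; print("swivel",np.arctan2(sy,-sx))
P2=K+d/np.linalg.norm(d)*.15; print(P2); plan(*P2,.31,44)
E
```

```text
post [0.65216004 0.10512009] col [ 0.75263977 -0.00494389] r 0.1490310575057842
swivel 0.8160529052424086
[0.65150676 0.10583568]
yaw now -0.83 p [ 0.5428 -0.0522  0.2776] dp [ 1.064  0.709 -0.217] turnz -0.996 calls 2 each [ 0.532  0.355 -0.108]
```

Emit:
servo_tool:
  turn:
    - [0, 0, 0]
    - [0, 0, -0.15]
    - [0, 0, -0.3]
    - [0, 0, -0.45]
    - [0, 0, -0.6]
    - [0, 0, -0.75]
    - [0, 0, -0.9]
    - [0, 0, -1]
    - [0, 0, -1]
    - [0, 0, -1]
  dp:
    - [0, 0, -0.2]
    - [0.2, 0.1, -0.22]
    - [0.4, 0.3, -0.22]
    - [0.6, 0.5, -0.22]
    - [0.8, 0.7, -0.22]
    - [1, 0.7, -0.22]
    - [1, 0.7, -0.22]
    - [1, 0.7, -0.22]
    - [1, 0.7, -0.22]
    - [1, 0.7, -0.22]
  grip: [0, 0, 0, 0, 0, 0, 0, 0, 0, 0]

```text
t: 49.48
ee_pos: [0.6494, 0.096, 0.3088]
tcp_rot: [-0.002, 0.391, 0.921, -0.001]
wrist_force: [-0.2, -0.7, 1.0]
grip_width: 0.0428
grip_force: 0.0
```

```bash
python3 - <<'E'
from h import *
ws(); plan(.6515,.1058,.224,43)
f=grab("wrist"); p=proj(f,[[.6515,.1058,.248]])[0]; print("pred post top",p)
g=cv2.GaussianBlur(cv2.cvtColor(f["pixels"],cv2.COLOR_RGB2GRAY),(0,0),1.5)
print(cv2.HoughCircles(g,cv2.HOUGH_GRADIENT,1,20,param1=60,param2=18,minRadius=15,maxRadius=70))
E
```

```text
t 49.5 stand x 33.3 y 69.4 z 308.8 Fs [-0.2 -0.7  1. ] w 42.8 yaw 44.01
yaw now 44.01 p [0.6494 0.096  0.3088] dp [0.036 0.057 0.565] turnz 0.023 calls 1 each [0.036 0.057 0.565]
pred post top [337.24790365 248.29331442]
[[[339.5 229.5  32.1]
  [561.5  11.5  46.5]
  [321.5 428.5  25.2]
  [354.5 343.5  60.4]
  [543.5  21.5  31. ]
  [581.5 329.5  37.8]
  [336.5 208.5  27.5]
  [612.5 376.5  26.6]
  [581.5 353.5  45.9]
  [208.5 323.5  35.8]
  [510.5 335.5  49. ]
  [538.5 335.5  65. ]
  [486.5 315.5  51.4]
  [267.5 248.5  60.3]
  [600.5 345.5  54. ]
  [639.5 294.5  47. ]
  [322.5 398.5  35.8]
  [288.5 341.5  60.6]
  [340.5 317.5  50.7]
  [342.5 251.5  18.3]
  [564.5  31.5  28.2]
  [329.5 451.5  22.5]
  [582.5 228.5  42.2]
  [220.5 225.5  33.8]
  [581.5  20.5  24.3]
  [560.5 429.5  32.6]
  [300.5 315.5  29. ]
  [209.5 179.5  29.4]
  [587.5 306.5  24.6]
  [547.5 317.5  16.4]]]
```

Emit:
servo_tool:
  turn:
    - [0, 0, 0.02]
    - [0, 0, 0.02]
    - [0, 0, 0.02]
    - [0, 0, 0.02]
    - [0, 0, 0.02]
    - [0, 0, 0.02]
    - [0, 0, 0.02]
    - [0, 0, 0.02]
  dp:
    - [0.035, 0.07, 0]
    - [0.035, 0.07, 0]
    - [0.035, 0.07, 0.15]
    - [0.035, 0.07, 0.3]
    - [0.035, 0.07, 0.45]
    - [0.035, 0.07, 0.54]
    - [0.035, 0.07, 0.56]
    - [0.035, 0.07, 0.56]
  grip: [0, 0, 0, 0, 0, 0, 0, 0]

```text
t: 50.2
ee_pos: [0.6532, 0.1071, 0.2264]
tcp_rot: [-0.001, 0.397, 0.918, -0.001]
wrist_force: [0.2, 0.2, 0.8]
grip_width: 0.0427
grip_force: 0.0
```

Emit:
servo_tool:
  turn:
    - [0, 0, 0]
    - [0, 0, 0]
    - [0, 0, 0]
    - [0, 0, 0]
    - [0, 0, 0]
    - [0, 0, 0]
  dp:
    - [0, 0, 0]
    - [0, 0, 0]
    - [0, 0, 0]
    - [0, 0, 0]
    - [0, 0, 0]
    - [0, 0, 0]
  grip: [-1, -1, -1, -1, -1, -1]
  newtons: 40

```text
t: 50.7
ee_pos: [0.6544, 0.1078, 0.2288]
tcp_rot: [0.001, 0.397, 0.918, 0.001]
wrist_force: [0.1, -0.7, 7.4]
grip_width: 0.0156
grip_force: 39.2
```

```bash
python3 - <<'E'
from h import *
ws(); K=sw(138,-30); R,p=Rt(); d=p[:2]-K; rr=np.linalg.norm(d); print(rr); th0=np.arctan2(d[1],d[0]); t1=sw(-12,-22)-K; th1=np.arctan2(t1[1],t1[0]); print(np.degrees(th0),np.degrees(th1))
for k in (1,2,3,4):
    th=th0+(th1-th0)*k/4; q=K+rr*np.array([np.cos(th),np.sin(th)]); v=R.T@np.array([q[0]-p[0],q[1]-p[1],0])/.15; print(k,q,v.round(3),"turn",-np.degrees(th-th0)/45)
E
```

```text
t 50.7 stand x 38.1 y 81.3 z 228.8 Fs [ 0.1 -0.7  7.4] w 15.6 yaw 43.28
0.14955540685835889
131.06155823222056 176.09711748520758
1 [0.63427538 0.08647104] [-0.012 -0.195 -0.   ] turn -0.25019755140548355
2 [0.61870522 0.061602  ] [-0.061 -0.384 -0.001] turn -0.5003951028109666
3 [0.60829021 0.03417161] [-0.147 -0.56  -0.001] turn -0.75059265421645
4 [0.60343121 0.00523567] [-0.265 -0.716 -0.001] turn -1.0007902056219335
```

Emit:
servo_tool:
  turn:
    - [0, 0, 0]
    - [0, 0, -0.03]
    - [0, 0, -0.07]
    - [0, 0, -0.11]
    - [0, 0, -0.16]
    - [0, 0, -0.21]
    - [0, 0, -0.25]
    - [0, 0, -0.25]
  dp:
    - [0, 0, -0.012]
    - [0, -0.02, -0.012]
    - [0, -0.05, -0.012]
    - [-0.002, -0.085, -0.012]
    - [-0.005, -0.125, -0.012]
    - [-0.008, -0.165, -0.012]
    - [-0.012, -0.195, -0.012]
    - [-0.012, -0.195, -0.012]
  grip: [-1, -1, -1, -1, -1, -1, -1, -1]

```text
t: 51.37
ee_pos: [0.6331, 0.085, 0.2289]
tcp_rot: [-0.0, 0.304, 0.953, -0.0]
wrist_force: [1.7, -1.8, -5.8]
grip_width: 0.0154
grip_force: 40.1
```

```bash
cat > swg.py <<'E'
from h import *
ws(); K=sw(138,-30); R,p=Rt(); d=p[:2]-K; rr=np.linalg.norm(d); th0=np.arctan2(d[1],d[0]); t1=sw(-12,-22)-K; th1=np.arctan2(t1[1],t1[0]); print("r",rr,"to go deg",np.degrees(th1-th0),"Ftool",(R.T@r.sense()["wrist_force"]).round(1))
for k in (1,2,3,4):
    th=th0+(th1-th0)*k/4; q=K+.15*np.array([np.cos(th),np.sin(th)]); v=R.T@np.array([q[0]-p[0],q[1]-p[1],0])/.15; print(k,v.round(3),"turn %.3f"%(-np.degrees(th-th0)/45))
E
python3 swg.py
```

```text
t 51.4 stand x 17.2 y 58.2 z 228.9 Fs [ 1.8 -1.8 -5.8] w 15.4 yaw 54.62
r 0.1496062463003807 to go deg 33.07043548727148 Ftool [-2.5 -0.5  5.8]
1 [-0.004 -0.144  0.   ] turn -0.184
2 [-0.031 -0.286  0.   ] turn -0.367
3 [-0.078 -0.422  0.   ] turn -0.551
4 [-0.144 -0.55   0.001] turn -0.735
```

Emit:
servo_tool:
  turn:
    - [0, 0, -0.06]
    - [0, 0, -0.12]
    - [0, 0, -0.184]
    - [0, 0, -0.25]
    - [0, 0, -0.31]
    - [0, 0, -0.367]
    - [0, 0, -0.43]
    - [0, 0, -0.49]
    - [0, 0, -0.551]
    - [0, 0, -0.551]
  dp:
    - [0, -0.048, 0.005]
    - [-0.001, -0.096, 0.005]
    - [-0.004, -0.144, 0.005]
    - [-0.01, -0.195, 0.005]
    - [-0.02, -0.24, 0.005]
    - [-0.031, -0.286, 0.005]
    - [-0.045, -0.332, 0.005]
    - [-0.06, -0.378, 0.005]
    - [-0.078, -0.422, 0.005]
    - [-0.078, -0.422, 0.005]
  grip: [-1, -1, -1, -1, -1, -1, -1, -1, -1, -1]

```text
t: 52.2
ee_pos: [0.6064, 0.0269, 0.2288]
tcp_rot: [0.0, 0.093, 0.996, -0.0]
wrist_force: [0.2, -0.2, 1.0]
grip_width: 0.0155
grip_force: 40.7
```

```bash
python3 swg.py
```

```text
t 52.2 stand x -8.7 y -0.4 z 228.8 Fs [ 0.2 -0.2  1. ] w 15.5 yaw 79.36
r 0.14967467833601272 to go deg 8.366098875761207 Ftool [-0.3 -0.1 -1. ]
1 [ 0.003 -0.036  0.   ] turn -0.046
2 [ 0.002 -0.073  0.   ] turn -0.093
3 [-0.001 -0.109  0.   ] turn -0.139
4 [-0.004 -0.146  0.   ] turn -0.186
```

Emit:
servo_tool:
  turn:
    - [0, 0, -0.046]
    - [0, 0, -0.093]
    - [0, 0, -0.139]
    - [0, 0, -0.186]
    - [0, 0, -0.186]
    - [0, 0, -0.186]
  dp:
    - [0.001, -0.036, 0]
    - [0.001, -0.073, 0]
    - [-0.001, -0.109, 0]
    - [-0.004, -0.146, 0]
    - [-0.004, -0.146, 0]
    - [-0.004, -0.146, 0]
  grip: [-1, -1, -1, -1, -1, -1]

```text
t: 52.7
ee_pos: [0.6034, 0.0066, 0.2288]
tcp_rot: [0.0, 0.021, 1.0, 0.0]
wrist_force: [0.0, -1.5, 1.3]
grip_width: 0.0157
grip_force: 40.8
```

```bash
python3 swg.py
```

```text
t 52.7 stand x -11.4 y -20.7 z 228.8 Fs [ 0.  -1.5  1.3] w 15.7 yaw 87.56
r 0.1497144292323774 to go deg 0.5058360164522887 Ftool [-0.1 -1.5 -1.3]
1 [ 0.002 -0.002 -0.   ] turn -0.003
2 [ 0.002 -0.004 -0.   ] turn -0.006
3 [ 0.002 -0.007 -0.   ] turn -0.008
4 [ 0.002 -0.009 -0.   ] turn -0.011
```

Emit:
servo_tool:
  turn:
    - [0, 0, 0]
    - [0, 0, 0]
    - [0, 0, 0]
    - [0, 0, 0]
  dp:
    - [0, -0.007, 0]
    - [0, -0.008, 0]
    - [0, -0.008, 0]
    - [0, -0.008, 0]
  grip: [-1, -1, -1, -1]

```text
t: 53.03
ee_pos: [0.6033, 0.0058, 0.2288]
tcp_rot: [0.0, 0.02, 1.0, 0.0]
wrist_force: [0.3, 1.6, 3.5]
grip_width: 0.0154
grip_force: 41.0
```

```bash
python3 swg.py | head -2
```

```text
t 53.0 stand x -11.5 y -21.4 z 228.8 Fs [0.3 1.6 3.5] w 15.4 yaw 87.71
r 0.14970574621277863 to go deg 0.2232707730096078 Ftool [-0.3  1.6 -3.5]
```

Emit:
servo_tool:
  turn:
    - [0, 0, 0]
    - [0, 0, 0]
    - [0, 0, 0]
    - [0, 0, 0]
    - [0, 0, 0]
    - [0, 0, 0]
    - [0, 0, 0]
    - [0, 0, 0]
  dp:
    - [0, 0, 0]
    - [0, 0, 0]
    - [0, 0, 0]
    - [0, 0, 0]
    - [0, 0, -0.15]
    - [0, 0, -0.4]
    - [0, 0, -0.6]
    - [0, 0, -0.6]
  grip: [0, 0, 0, 0, 0, 0, 0, 0]

```text
t: 53.7
ee_pos: [0.6054, 0.0059, 0.3243]
tcp_rot: [0.004, 0.02, 1.0, 0.0]
wrist_force: [1.0, 0.3, 0.9]
grip_width: 0.0428
grip_force: 0.0
```

```bash
python3 - <<'E'
from h import *
ws(); f=grab("wrist"); np.savez("fin.npz",**f)
print("pred post top",proj(f,[[*sw(-12,-22),.248]])[0])
g=cv2.GaussianBlur(cv2.cvtColor(f["pixels"],cv2.COLOR_RGB2GRAY),(0,0),1.2)
print("circles",[(c.round(1).tolist()) for c in cv2.HoughCircles(g,cv2.HOUGH_GRADIENT,1,10,param1=60,param2=14,minRadius=14,maxRadius=24)[0] if abs(c[0]-320)<60 and 150<c[1]<330])
E
```

```text
t 53.7 stand x -9.4 y -21.4 z 324.3 Fs [1.  0.3 0.9] w 42.8 yaw 87.70
pred post top [319.79031626 242.37668993]
circles [[321.5, 226.5, 23.399999618530273], [321.5, 242.5, 14.199999809265137]]
```

Emit:
servo_tool:
  turn:
    - [0, 0, 0]
    - [0, 0, 0]
    - [0, 0, 0]
    - [0, 0, 0]
    - [0, 0, 0]
    - [0, 0, 0]
  dp:
    - [0.3, 0, 0]
    - [0.6, 0, 0]
    - [0.8, -0.2, 0]
    - [0.9, -0.5, 0]
    - [0.9, -0.5, 0]
    - [0.9, -0.5, 0]
  grip: [0, 0, 0, 0, 0, 0]

```text
t: 54.25
ee_pos: [0.463, -0.0679, 0.3178]
tcp_rot: [-0.001, 0.023, 1.0, -0.001]
wrist_force: [0.2, 0.7, 0.1]
grip_width: 0.043
grip_force: 0.0
```

```bash
python3 - <<'E'
from h import *
ws(); f=grab("wrist"); t=grab("top")
for n,g in(("wrist",f),("top",t)):
    print(n,"d end",edges(g,[(-x,-72) for x in(5,12,19)],1),"x",edges(g,[(-24,-y) for y in(5,12,20,28,36,50,58,66)],0),proj(g,[[*sw(-12,-36),.024]]).round())
    for X in([*sw(-12,-22),.248],[*sw(-12,-22),.121]): print(proj(g,[X]).round())
blobs(t,.024,lo=100,hi=600)
g=cv2.GaussianBlur(cv2.cvtColor(t["pixels"],cv2.COLOR_RGB2GRAY),(0,0),.8); p=proj(t,[[*sw(-12,-22),.248]])[0].astype(int)
print(cv2.cvtColor(t["pixels"],cv2.COLOR_RGB2GRAY)[p[1]-8:p[1]+9:2,p[0]-12:p[0]+13:1])
E
```

```text
t 54.2 stand x -150.7 y -97.2 z 317.8 Fs [0.2 0.7 0.1] w 43.0 yaw 87.39
wrist d end [[], [(-73.8, 43)], [(-73.3, 66)]] x [[], [], [], [], [], [], [], []] [[379. 302.]]
[[445. 453.]]
[[408. 347.]]
top d end [[(-75.9, 16), (-75.2, 16), (-73.4, 17), (-72.7, 17), (-71.6, 17)], [(-78.2, 13), (-75.7, 26), (-75.0, 26), (-73.2, 25), (-70.0, 11), (-69.3, 11)], [(-78.0, 16), (-77.3, 16), (-75.5, 26), (-74.1, 26), (-71.6, 22)]] x [[(-27.9, 16), (-26.6, 17), (-25.4, 16), (-24.0, 16)], [(-28.6, 17), (-26.3, 22), (-25.1, 18), (-24.0, 18), (-21.5, 11)], [(-28.4, 21), (-25.3, 21), (-24.2, 17), (-17.5, -10)], [(-28.9, 19), (-27.0, 23)], [(-29.1, 21), (-27.1, 20), (-26.0, 23), (-24.9, 19)], [(-28.5, 21), (-25.8, 24), (-22.3, 15)], [(-28.9, 18), (-28.6, 18), (-27.5, 21), (-26.1, 20), (-26.0, 20), (-25.9, 20), (-24.8, 24), (-23.3, 13), (-23.1, 13), (-22.8, 13), (-22.1, 13)], [(-29.2, 21), (-26.5, 24), (-25.4, 21), (-23.4, 16)]] [[359. 216.]]
[[359. 195.]]
[[356. 208.]]
[549.6 119.8] 574 c [ 843.7 -509.3] wh [78.9 79.1] ang 84.8
[360.2 133.3] 333 c [819.  -19.8] wh [51.4 51.1] ang 88.2
[213.6 182.5] 418 
[... 343 characters left out ...]
83 194 196 205 209 208 206 198 175 129
   78  46  43  46  41  37  43]
 [ 39  39  49  75 117 168 193 179 157 165 199 215 219 218 218 216 208 193
  170 120  69  42  43  45  43]
 [ 40  40  68 130 179 184 149  97 116 177 214 219 218 218 218 219 208 176
  161 175 159  97  39  38  44]
 [ 37  51 111 173 196 164  97  59  92 156 204 216 220 219 218 213 192 136
  106 161 189 146  71  45  44]
 [ 37  63 130 185 195 147  83  59  74  96 128 162 183 185 174 154 114  78
   83 152 190 157  81  42  42]
 [ 33  59 120 180 202 175 106  56  65  86  89  95  93  93  87  84  75  74
  113 170 191 146  74  41  43]
 [ 43  54 101 157 198 204 171 116  67  54  59  64  67  68  66  78  95 133
  181 201 182 108  45  39  39]]
```

```bash
python3 -c "
from h import *
print(r.hand_in())"
```

```text
the job is handed in; nothing more can be done
None
```

The job is handed in: bush a was tight and lies flat in the white tray, bush b fits and is hard in the fence corner, bush d fits and is butted against b, and the microscope lens is over the middle of b to about 1 mm by my camera check; the judge gave no verdict.

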